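# Fit the tape spindles in the slotted strut and hang the tape rolls

## Robot

A 6-joint arm with a two-finger parallel gripper is mounted at the origin on the work surface. World frame = base frame: x ahead of the robot, y to its left, z up, the work surface at z = 0. Lengths are in m, angles in degrees, forces in N, time in s.
With the tool pointing down it reaches from about 0.2 to 0.875 m from the base axis. Payload 3.4 kg.
Tool frame: the origin (TCP) lies on the centre line of the jaws, within the pads' length; the fingertips stand 17 mm ahead of it and the grasp point (between the pads) lies 2 mm behind it; z points along the fingers, y is the line along which they close (so a half turn about z gives the same grasp; the last joint's range is limited). The gripper opens to 94 mm and grips with 3 to 60 N. Pads are 16 mm wide; open, the fingers measure 119 mm over their backs; the gripper's body (75 mm by 177 mm) begins 78 mm behind the grasp point.
Start: joints at [-77.865, 15.808, 86.224, -0, 77.962, -6.933], TCP at [0.188, -0.543, 0.222] pointing down, gripper open.
Joint ranges: [-165.64, 165.64], [-43.16, 119.46], [12.63, 154.43], [-67.54, 247.53], [6.08, 155.33], [-154.97, 154.97]. Speed limits (degrees/s): [147.25, 147.25, 180, 180, 180, 180].

## Interface

Orientations are given as a 3x3 rotation matrix whose columns are the frame's x, y, z axes.
In Python, from rig import * gives the robot as it stands.
- The arm moves only by the tool jog_arm, never from a script. Its argument "increments" is a list of rows, each a list of 6 numbers: the shift along the world's x, y, z each as a share of 0.03 m, from -1 to 1, then the turn, a rotation vector about the world's x, y, z each as a share of 0.08 rad, from -1 to 1. A call has exactly 10 rows; each row shifts and turns the commanded pose from where the row before left it; what a row does not reach is not made up. A row lasts 1/10 s, in which the tool goes at most 50 mm and 8.59 degrees, less where a joint would pass 70% of its speed; a pose out of reach is approached as far as the arm can. A call with a number of a shift or a turn outside -1 to 1 is refused whole. A call with a gripper value outside its range is refused whole. "hand" is the closure, from -1 (fully open) to 1 (shut), set as the call begins (left out, the last holds). The fingers move at their own pace and stop on an object; "newtons" is the grip in N (left out, the last holds). Time passes only in rows, so rows that do not move let the fingers close, or fill a call up. It gives the time, the measured TCP pose, the force, the opening and the grip force at its end, in the units of the state.
- state(): the state, without advancing time (a new reading comes with each control period).
- read_camera(name): name is "scene" or "top" or "wrist"; returns a dict with "color" (420x560x3 uint8, red, green, blue), "camera_matrix" (3x3 intrinsics, pixels), "world_from_camera" (4x4, takes a point from camera to world coordinates); the wrist camera has in their place "mount" (4x4, takes a point from camera to tool coordinates, whose origin is the TCP and whose axes are the flange's). Camera axes: x right, y down, z forward; pixel columns grow to the right and rows downward; lengths in m; the calibration is good to about 2 mm. A picture is of the moment at which its call begins: read the wrist's pose just before it. There is no depth.
- job_done(): hands the job in; it is judged then, once.
Trained networks look in a picture, given as the dict that the camera call returned (one of the last four; its "shot" number tells which), for a name from the list of things; names that differ only in an ending like _2 or _b are one class to them, and where a whole thing is asked for, a point or a joint stands for the part that bears it (a point fixed in the world has none). Each returns a list of dicts, best first, with "conf" (0 to 1); they miss things now and then, are a little off and sometimes report something else, mostly with a low value. They report only what shows in the picture. A call takes as long as a camera call. They do not tell look-alikes from the thing itself.
- silhouettes(picture, thing): "pixels" (420x560 bool, what is visible of it) and "bbox" ([centre column, centre row, width, height] in pixels, round what is visible of it).
- mark_of(picture, thing): "point" ([row, column] in pixels: a listed point, or the origin of a listed thing).
The state is a dict: "time": time; "q": joint angles; "joint_vel": joint speeds; "effort": joint torques, N m; "tcp_pos": TCP position; "ee_rot": TCP orientation; "force": force on the tool from outside, world axes, zero at the start; "ft_torque": the same for the moment, N m; "opening": finger opening in m; "grip_force": force on a finger pad.
Only numpy, scipy, OpenCV 4.12 (cv2) and the standard library are available. Lean on these libraries where they do the work, as an engineer would, in place of code of your own. Each camera call takes 0.05 s, during which the arm holds its last target. There are 200 camera calls.

## Task

Fit both T-head spindles into the slotted strut, one opposite the middle of the orange tag and one opposite the middle of the green tag: lower each until its flange rests on the strut, then give it a quarter turn so that its head lies across under the lips. When both are locked, thread every tape roll there is down onto the spindle at the tag of its colour, lying flat one on another, and leave the jar, bottle and screwdriver where they are.

Things in the scene. Friction and masses are not known exactly. Their poses are not given: they have to be found in the camera images.
- spindle_a_mid (a point): Steel T-head spindle, 0.25 kg, upright in the rack at the start. From below: head 40 (own x) x 16 (own y) x 8 mm; neck 16 mm across, 6.5 mm long; round flange 48 mm across, 6 mm thick; square stem 14 x 14 mm (sides along own x, y), 60 mm tall, top 6 mm tapered. Own z up. The point is on the axis, 50 mm above the head's underside, 35.5 above the flange's underside, 29.5 above its top.
- spindle_b_mid (a point): Second T-head spindle, the same in all as the first, its point likewise; either may go to either tag. Seated, the flange rests on the strut's lips and the head has 2.5 mm of play below them.
- strut_top (a point): Aluminium slotted strut fixed on the bench, slot upward, 360 mm long (own x), 52 mm wide (own y), 36 mm tall. The slot, 20 mm wide, runs along the middle of its top between lips 4 mm thick; the channel below is 46 mm wide and 29 mm deep. The point is at mid length and width, at the height of its top. z is up.
- orange_place (a point): The place of the orange tag, a 50 mm long orange block with a white spot that is clamped to the far side of the strut and ends 2 mm below its top. The point is on the slot's centre line level with the tag's middle, at the height of the strut's top. Own x is along the strut. The tags may swap sides.
- green_place (a point): The same for the green tag.
- rack: Fixed blue plastic rack, 90 (own x) x 190 (own y) x 26 mm, with two pockets 43 (along own x) x 19 mm, 19 mm deep, 50 mm either side of its middle along own y. A spindle stands in each, its head in the pocket, its flange on the rack's top. Origin at the centre of its underside.
- orange_1_mid (a point): Roll of orange tape, 62 mm across, 28 mm tall, lying flat, with a round bore 26 mm across; about 90 g. The point is its centre. May be absent (None).
- orange_2_mid (a point): Roll of orange tape, 62 mm across, 28 mm tall, lying flat, with a round bore 26 mm across; about 90 g. The point is its centre. May be absent (None).
- green_1_mid (a point): Roll of green tape, 62 mm across, 28 mm tall, lying flat, with a round bore 26 mm across; about 90 g. The point is its centre. May be absent (None).
- green_2_mid (a point): Roll of green tape, 62 mm across, 28 mm tall, lying flat, with a round bore 26 mm across; about 90 g. The point is its centre. May be absent (None).
- flux_jar: Bystander: brown glass jar, 52 mm across, 60 mm tall, black cap. Origin at the centre of its underside.
- cleaner: Bystander: white bottle with red cap, 60 mm across, 150 mm tall. Origin at the centre of its underside.
- driver: Bystander: yellow-handled screwdriver lying on the bench.
Things that resemble listed ones, but are neither listed nor needed, are in the scene too. What is shaped like the part that bears orange_2_mid but purple is not meant. Leave any purple look-alike of the part that bears spindle_a_mid alone.

How it is judged (in metres and radians):
On the way, in this order (a step that is already met when the one before it is completed fails the run):
1. one spindle is seated at a tag and turned across the slot (((horizontal distance between spindle_a_mid and orange_place below 0.015 m and z of spindle_a_mid in the frame of strut_top between 0.0325 and 0.0395 m and angle between spindle_a_mid's own z axis and vertical below 0.1 rad and angle between the x axis of spindle_a_mid and the y axis of strut_top, either way round below 0.3 rad and y of spindle_a_mid in the frame of strut_top between -0.005 and 0.005 m) or (horizontal distance between spindle_a_mid and green_place below 0.015 m and z of spindle_a_mid in the frame of strut_top between 0.0325 and 0.0395 m and angle between spindle_a_mid's own z axis and vertical below 0.1 rad and angle between the x axis of spindle_a_mid and the y axis of strut_top, either way round below 0.3 rad and y of spindle_a_mid in the frame of strut_top between -0.005 and 0.005 m) or (horizontal distance between spindle_b_mid and orange_place below 0.015 m and z of spindle_b_mid in the frame of strut_top between 0.0325 and 0.0395 m and angle between spindle_b_mid's own z axis and vertical below 0.1 rad and angle between the x axis of spindle_b_mid and the y axis of strut_top, either way round below 0.3 rad and y of spindle_b_mid in the frame of strut_top between -0.005 and 0.005 m) or (horizontal distance between spindle_b_mid and green_place below 0.015 m and z of spindle_b_mid in the frame of strut_top between 0.0325 and 0.0395 m and angle between spindle_b_mid's own z axis and vertical below 0.1 rad and angle between the x axis of spindle_b_mid and the y axis of strut_top, either way round below 0.3 rad and y of spindle_b_mid in the frame of strut_top between -0.005 and 0.005 m))), for 0.2 s.
2. both spindles are seated and turned across the slot, one at each tag, with no roll on either yet ((((horizontal distance between spindle_a_mid and orange_place below 0.015 m and z of spindle_a_mid in the frame of strut_top between 0.0325 and 0.0395 m and angle between spindle_a_mid's own z axis and vertical below 0.1 rad and angle between the x axis of spindle_a_mid and the y axis of strut_top, either way round below 0.3 rad and y of spindle_a_mid in the frame of strut_top between -0.005 and 0.005 m) and (horizontal distance between spindle_b_mid and green_place below 0.015 m and z of spindle_b_mid in the frame of strut_top between 0.0325 and 0.0395 m and angle between spindle_b_mid's own z axis and vertical below 0.1 rad and angle between the x axis of spindle_b_mid and the y axis of strut_top, either way round below 0.3 rad and y of spindle_b_mid in the frame of strut_top between -0.005 and 0.005 m)) or ((horizontal distance between spindle_a_mid and green_place below 0.015 m and z of spindle_a_mid in the frame of strut_top between 0.0325 and 0.0395 m and angle between spindle_a_mid's own z axis and vertical below 0.1 rad and angle between the x axis of spindle_a_mid and the y axis of strut_top, either way round below 0.3 rad and y of spindle_a_mid in the frame of strut_top between -0.005 and 0.005 m) and (horizontal distance between spindle_b_mid and orange_place below 0.015 m and z of spindle_b_mid in the frame of strut_top between 0.0325 and 0.0395 m and angle between spindle_b_mid's own z axis and vertical below 0.1 rad and angle between the x axis of spindle_b_mid and the y axis of strut_top, either way round below 0.3 rad and y of spindle_b_mid in the frame of strut_top between -0.005 and 0.005 m))) and horizontal distance between each of orange_1_mid, orange_2_mid, green_1_mid, green_2_mid and spindle_a_mid above 0.045 m and horizontal distance between each of orange_1_mid, orange_2_mid, green_1_mid, green_2_mid and spindle_b_mid above 0.045 m), for 0.2 s.
At the end, for the whole second after the job is handed in: A spindle at each tag (15 mm), flange on the strut (4 mm), upright (0.1 rad), in mid slot (5 mm), head square across it (0.3 rad). Every roll present flat (0.15 rad) on the spindle at its colour's tag, on the flange or another roll, centred within 8 mm; all at rest ((((horizontal distance between spindle_a_mid and orange_place below 0.015 m and z of spindle_a_mid in the frame of strut_top between 0.0325 and 0.0395 m and angle between spindle_a_mid's own z axis and vertical below 0.1 rad and angle between the x axis of spindle_a_mid and the y axis of strut_top, either way round below 0.3 rad and y of spindle_a_mid in the frame of strut_top between -0.005 and 0.005 m) and (horizontal distance between spindle_b_mid and green_place below 0.015 m and z of spindle_b_mid in the frame of strut_top between 0.0325 and 0.0395 m and angle between spindle_b_mid's own z axis and vertical below 0.1 rad and angle between the x axis of spindle_b_mid and the y axis of strut_top, either way round below 0.3 rad and y of spindle_b_mid in the frame of strut_top between -0.005 and 0.005 m)) or ((horizontal distance between spindle_a_mid and green_place below 0.015 m and z of spindle_a_mid in the frame of strut_top between 0.0325 and 0.0395 m and angle between spindle_a_mid's own z axis and vertical below 0.1 rad and angle between the x axis of spindle_a_mid and the y axis of strut_top, either way round below 0.3 rad and y of spindle_a_mid in the frame of strut_top between -0.005 and 0.005 m) and (horizontal distance between spindle_b_mid and orange_place below 0.015 m and z of spindle_b_mid in the frame of strut_top between 0.0325 and 0.0395 m and angle between spindle_b_mid's own z axis and vertical below 0.1 rad and angle between the x axis of spindle_b_mid and the y axis of strut_top, either way round below 0.3 rad and y of spindle_b_mid in the frame of strut_top between -0.005 and 0.005 m))) and ((horizontal distance between orange_1_mid and spindle_a_mid below 0.008 m and z of orange_1_mid in the frame of spindle_a_mid between -0.0195 and 0.0165 m and angle between orange_1_mid's own z axis and vertical below 0.15 rad and horizontal distance between spindle_a_mid and orange_place below 0.02 m) or (horizontal distance between orange_1_mid and spindle_b_mid below 0.008 m and z of orange_1_mid in the frame of spindle_b_mid between -0.0195 and 0.0165 m and angle between orange_1_mid's own z axis and vertical below 0.15 rad and horizontal distance between spindle_b_mid and orange_place below 0.02 m)) and ((horizontal distance between orange_2_mid and spindle_a_mid below 0.008 m and z of orange_2_mid in the frame of spindle_a_mid between -0.0195 and 0.0165 m and angle between orange_2_mid's own z axis and vertical below 0.15 rad and horizontal distance between spindle_a_mid and orange_place below 0.02 m) or (horizontal distance between orange_2_mid and spindle_b_mid below 0.008 m and z of orange_2_mid in the frame of spindle_b_mid between -0.0195 and 0.0165 m and angle between orange_2_mid's own z axis and vertical below 0.15 rad and horizontal distance between spindle_b_mid and orange_place below 0.02 m)) and ((horizontal distance between green_1_mid and spindle_a_mid below 0.008 m and z of green_1_mid in the frame of spindle_a_mid between -0.0195 and 0.0165 m and angle between green_1_mid's own z axis and vertical below 0.15 rad and horizontal distance between spindle_a_mid and green_place below 0.02 m) or (horizontal distance between green_1_mid and spindle_b_mid below 0.008 m and z of green_1_mid in the frame of spindle_b_mid between -0.0195 and 0.0165 m and angle between green_1_mid's own z axis and vertical below 0.15 rad and horizontal distance between spindle_b_mid and green_place below 0.02 m)) and ((horizontal distance between green_2_mid and spindle_a_mid below 0.008 m and z of green_2_mid in the frame of spindle_a_mid between -0.0195 and 0.0165 m and angle between green_2_mid's own z axis and vertical below 0.15 rad and horizontal distance between spindle_a_mid and green_place below 0.02 m) or (horizontal distance between green_2_mid and spindle_b_mid below 0.008 m and z of green_2_mid in the frame of spindle_b_mid between -0.0195 and 0.0165 m and angle between green_2_mid's own z axis and vertical below 0.15 rad and horizontal distance between spindle_b_mid and green_place below 0.02 m)) and linear speed of each of roll_orange_1, roll_orange_2, roll_green_1, roll_green_2, spindle_a, spindle_b below 0.02 m/s); the robot touches nothing.
It fails at once if the jar was displaced by more than 25 mm (distance of flux_jar from where it was at the start of the episode above 0.025 m).
It fails at once if the bottle was displaced by more than 25 mm (distance of cleaner from where it was at the start of the episode above 0.025 m).
It fails at once if the screwdriver was displaced by more than 25 mm (distance of driver from where it was at the start of the episode above 0.025 m).
Of roll_orange_1, roll_orange_2, roll_green_1, roll_green_2 only 3 to 4 are there at a start; the rules pass over those that are not, and their reading is None.
At some moment in a run one of roll_orange_1, roll_orange_2, roll_green_1, roll_green_2 may be knocked a few centimetres aside while the robot is not near it.
It also fails if it takes over 200 s, if anything falls off the work surface, if the arm or the gripper's body presses on something with over 40 N, if the wrist force passes 120 N, or if a joint passes its speed limit or range.

## Working session

There is one attempt and no reset: what is moved stays moved. The work goes in short steps, Python scripts to look and compute and a tool call to move; the robot and the scene stay as the last step left them, time stands still between calls to the robot, and variables do not carry over. Pictures are saved under pics/ and viewed, at most 14 in all, crops included, and the job is handed in when it is done.

Besides the shell and the picture viewer there is one more tool, called after ">>>" by a JSON object that holds its "method" and its "body". jog_arm: Moves the arm, as the interface text tells. Its arguments: {"type":"object","properties":{"increments":{"type":"array"},"hand":{"type":"number"},"newtons":{"type":"number"}},"required":["increments"]}

```bash
mkdir -p pics; ls
cat > h.py <<'E'
from rig import *
import numpy as np, cv2
def save(p,n): cv2.imwrite('pics/'+n+'.png',cv2.cvtColor(p['color'],cv2.COLOR_RGB2BGR))
def wfc(p,s=None):
    if 'world_from_camera' in p: return np.array(p['world_from_camera'])
    T=np.eye(4);T[:3,:3]=np.array(s['ee_rot']);T[:3,3]=s['tcp_pos'];return T@np.array(p['mount'])
def px2w(p,col,row,z,s=None):
    T=wfc(p,s);d=T[:3,:3]@np.linalg.solve(np.array(p['camera_matrix']),[col,row,1.]);o=T[:3,3]
    return (o+d*(z-o[2])/d[2]).round(4)
def w2px(p,w,s=None):
    T=np.linalg.inv(wfc(p,s));c=T[:3,:3]@np.array(w)+T[:3,3];u=np.array(p['camera_matrix'])@c;return (u[:2]/u[2]).round(1)
E
python3 - <<'E'
from h import *
s=state();print({k:np.round(v,3).tolist() for k,v in s.items()})
for n in ('top','scene'):
    p=read_camera(n);save(p,n+'0')
    print(n,np.round(p['camera_matrix'],1).tolist(),np.round(p['world_from_camera'],3).tolist())
    Z=dict(spindle_a_mid=.0615,strut_top=.036,orange_place=.036,green_place=.036,rack=0,orange_1_mid=.014,green_1_mid=.014,flux_jar=0,cleaner=0,driver=0.01)
    for t,z in Z.items():
        for m in mark_of(p,t): print(t,round(m['conf'],2),np.round(m['point'],1),px2w(p,m['point'][1],m['point'][0],z)[:2])
E
```

```text
pics
{'time': 0.0, 'q': [-77.866, 15.846, 86.295, -0.001, 77.961, -6.933], 'joint_vel': [-0.05, 0.054, 0.145, -0.034, -0.07, 0.051], 'effort': [0.0, -40.459, -23.723, 0.07, 0.035, -0.0], 'tcp_pos': [0.188, -0.543, 0.222], 'ee_rot': [[0.945, 0.327, -0.0], [0.327, -0.945, 0.002], [0.0, -0.002, -1.0]], 'force': [0.394, 0.42, 0.394], 'ft_torque': [0.003, 0.032, -0.021], 'grip_force': 0.0, 'opening': 0.094}
top [[534.5, 0.0, 277.9], [0.0, 534.5, 212.7], [0.0, 0.0, 1.0]] [[0.016, -0.99, 0.141, 0.294], [-1.0, -0.015, 0.008, -0.018], [-0.006, -0.141, -0.99, 1.56], [0.0, 0.0, 0.0, 1.0]]
spindle_a_mid 0.64 [293.2 399. ] [ 0.2881 -0.3438]
spindle_a_mid 0.61 [243.5 382.5] [ 0.4253 -0.2998]
spindle_a_mid 0.26 [246.7 363.4] [ 0.4155 -0.2462]
strut_top 0.88 [170.1 283.6] [ 0.6374 -0.0195]
strut_top 0.44 [203.1 417.9] [ 0.5458 -0.4079]
orange_place 0.61 [167.8 244.8] [0.6426 0.0938]
orange_place 0.46 [248.7 360.2] [ 0.4117 -0.241 ]
green_place 0.58 [178.  322.7] [ 0.6156 -0.1334]
rack 0.65 [246.9 361. ] [ 0.4197 -0.2486]
orange_1_mid 0.66 [233.3 241.8] [0.4529 0.0993]
green_1_mid 0.68 [244.1 197.8] 
[... 284 characters left out ...]
2, 1.034], [0.724, -0.537, 0.433, -0.559], [-0.007, -0.633, -0.774, 1.014], [0.0, 0.0, 0.0, 1.0]]
spindle_a_mid 0.82 [256.2 174.3] [ 0.4194 -0.3041]
spindle_a_mid 0.7 [243.9 121.6] [ 0.307  -0.3723]
strut_top 0.92 [249.  330.1] [ 0.6413 -0.0204]
orange_place 0.54 [223.7 359.7] [0.6412 0.0867]
green_place 0.63 [273.3 290.3] [ 0.6234 -0.1344]
green_place 0.63 [171.5 389.6] [0.5834 0.277 ]
rack 0.75 [258.4 197.2] [ 0.4232 -0.2516]
orange_1_mid 0.64 [188.5 302. ] [0.4505 0.0802]
green_1_mid 0.93 [156.8 330. ] [0.4226 0.2202]
flux_jar 0.89 [323.9 236. ] [ 0.6172 -0.2948]
cleaner 0.9 [341.6 169. ] [ 0.5487 -0.4252]
driver 0.85 [135.1 360.7] [0.4225 0.3532]
driver 0.62 [156.3 327.1] [0.4132 0.2189]
```

View pics/top0.png

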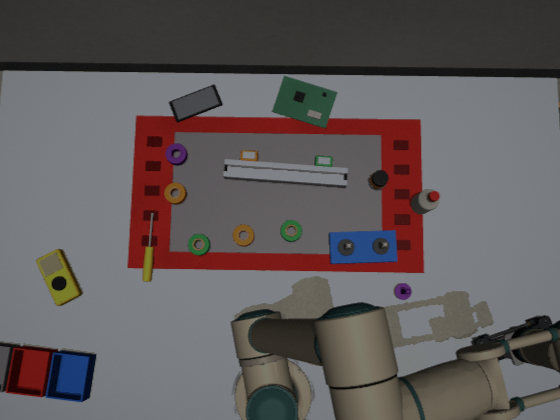

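View pics/scene0.png

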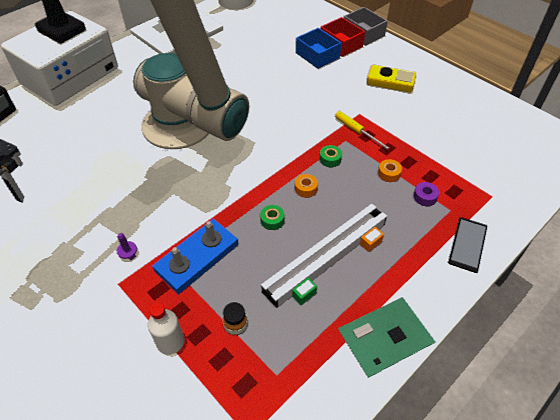

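Candidates in the top picture:
- **Spindles:** rack (346,247) and (381,245) are wanted. Purple at (402,291) is a look-alike.
- **Orange rolls:** (175,193) and (243,235).
- **Green rolls:** (199,244) and (291,230). The purple roll at (176,154) is not meant.
- **Tags:** orange (249,155), green (324,161).

I'll move over the rack for a close look.

>>> {"method": "jog_arm", "body": {"increments": [[0.7,0.97,0.2,0,0,-0.4],[0.7,0.97,0.2,0,0,-0.4],[0.7,0.97,0.2,0,0,-0.4],[0.7,0.97,0.2,0,0,-0.4],[0.7,0.97,0.2,0,0,-0.4],[0.7,0.97,0,0,0,-0.4],[0.7,0.97,0,0,0,-0.4],[0.7,0.97,0,0,0,-0.4],[0.7,0.97,0,0,0,-0.4],[0,0,0,0,0,-0.4]], "hand": -1}}

```text
time: 2.1
tcp_pos: [0.3787, -0.2782, 0.2528]
ee_rot: [[1.0, 0.016, 0.002], [0.016, -1.0, 0.002], [0.002, -0.001, -1.0]]
force: [0.3, 0.3, -0.1]
opening: 0.0939
grip_force: 0.0
```

Run:
```python
from h import *
s=state();p=read_camera('wrist');save(p,'w1')
print(np.round(s['tcp_pos'],4),np.round(s['ee_rot'],3).tolist(),np.round(p['mount'],3).tolist(),np.round(p['camera_matrix'][0],1))
for t,z in (('spindle_a_mid',.0615),('rack',0)):
  for m in mark_of(p,t): print(t,round(m['conf'],2),np.round(m['point'],1),px2w(p,m['point'][1],m['point'][0],z,s)[:2])
```

```text
[ 0.3787 -0.2782  0.2528] [[1.0, 0.016, 0.002], [0.016, -1.0, 0.002], [0.002, -0.001, -1.0]] [[0.0, -0.958, -0.288, 0.085], [1.0, 0.0, 0.0, -0.0], [-0.0, -0.288, 0.958, -0.162], [0.0, 0.0, 0.0, 1.0]] [361.    0.  281.2]
spindle_a_mid 0.81 [257.  361.5] [ 0.3041 -0.3643]
spindle_a_mid 0.66 [141.8 308. ] [ 0.4245 -0.3028]
rack 0.93 [137.6 257.7] [ 0.4216 -0.2501]
```

View pics/w1.png

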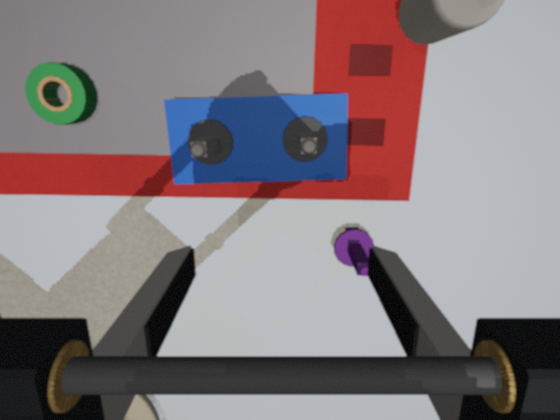

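The wrist view shows the steel spindles in the blue rack, with flanges at (208,140) and (305,138). Purple is at (353,245), outside it. Next I'll locate the stems.

Run:
```python
from h import *
s=state();p=read_camera('wrist')
c=p['color'].astype(int)
m=((c[...,2]>c[...,0]+60)&(c[...,2]>c[...,1]+40)).astype(np.uint8)
m=cv2.morphologyEx(m,cv2.MORPH_CLOSE,np.ones((45,45)))
h=max(cv2.findContours(m,0,2)[0],key=cv2.contourArea)
pts=np.array([px2w(p,*q[0],.026,s)[:2] for q in h],np.float32)
print('rack',cv2.minAreaRect(pts))
for q in ((199,149),(308,145)): print('stemtop',px2w(p,*q,.092,s))
for q in ((211,142),(305,139)): print('flange',px2w(p,*q,.032,s))
crop=p['color'][85:195,160:355];cv2.imwrite('pics/c1.png',cv2.cvtColor(cv2.resize(crop,None,fx=4,fy=4,interpolation=cv2.INTER_CUBIC),cv2.COLOR_RGB2BGR))
```

```text
rack ((0.4220808446407318, -0.251179963350296), (0.08946648240089417, 0.1895264834165573), 3.011094093322754)
stemtop [ 0.4182 -0.2074  0.092 ]
stemtop [ 0.4231 -0.3042  0.092 ]
flange [ 0.4176 -0.2069  0.032 ]
flange [ 0.4221 -0.3054  0.032 ]
```

View pics/c1.png

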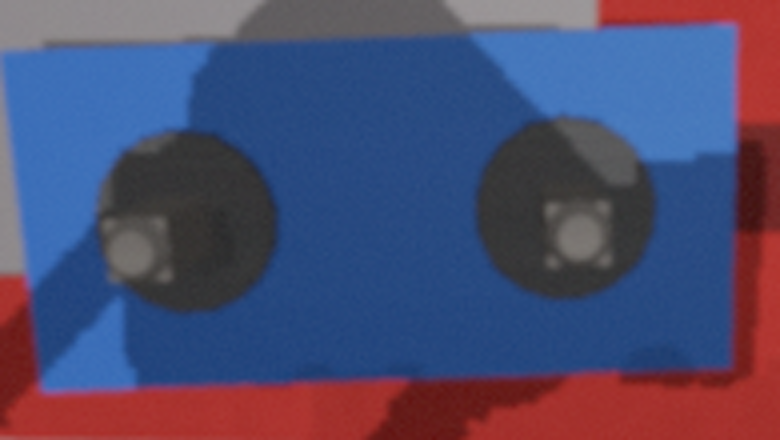

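>>> {"method": "jog_arm", "body": {"increments": [[0.34,0.63,-0.4,0,0,0.23],[0.34,0.63,-0.4,0,0,0.23],[0.34,0.63,-0.4,0,0,0],[0.33,0.64,-0.4,0,0,0],[0,0,-0.8,0,0,0],[0,0,-0.8,0,0,0],[0,0,-0.8,0,0,0],[0,0,-0.8,0,0,0],[0,0,-0.6,0,0,0],[0,0,-0.46,0,0,0]]}}

```text
time: 3.3
tcp_pos: [0.4166, -0.2063, 0.0754]
ee_rot: [[0.999, 0.048, -0.001], [0.048, -0.999, 0.001], [-0.001, -0.001, -1.0]]
force: [-0.6, 0.4, 0.3]
opening: 0.0941
grip_force: 0.0
```

>>> {"method": "jog_arm", "body": {"increments": [[0,0,0,0,0,0],[0,0,0,0,0,0],[0,0,0,0,0,0],[0,0,0,0,0,0],[0,0,0,0,0,0],[0,0,0,0,0,0],[0,0,0,0,0,0],[0,0,0,0,0,0],[0,0,0,0,0,0],[0,0,0,0,0,0]], "hand": 1, "newtons": 35}}

```text
time: 4.3
tcp_pos: [0.4172, -0.2049, 0.0767]
ee_rot: [[0.999, 0.049, -0.0], [0.049, -0.999, 0.002], [-0.0, -0.002, -1.0]]
force: [-0.0, 3.7, 0.8]
opening: 0.0178
grip_force: 1.5
```

>>> {"method": "jog_arm", "body": {"increments": [[0,0,0,0,0,0],[0,0,0,0,0,0],[0,0,0,0,0,0],[0,0,0,0,0,0],[0,0,0,0,0,0],[0,0,0,0,0,0],[0,0,0,0,0,0],[0,0,0,0,0,0],[0,0,0,0,0,0],[0,0,0,0,0,0]]}}

```text
time: 5.3
tcp_pos: [0.4169, -0.2039, 0.0765]
ee_rot: [[0.999, 0.049, -0.001], [0.049, -0.999, 0.003], [-0.001, -0.003, -1.0]]
force: [1.0, 4.8, 1.7]
opening: 0.0137
grip_force: 34.9
```

>>> {"method": "jog_arm", "body": {"increments": [[0,0,0.7,0,0,0],[0,0,0.9,0,0,0],[0,0,0.9,0,0,0],[0.5,0.87,0.9,0,0,0],[0.5,0.87,0.9,0,0,0],[0.5,0.87,0.9,0,0,0],[0.5,0.87,0.2,0,0,0],[0.6,0.87,0,0,0,0],[0.6,0.87,0,0,0,0],[0.6,0.87,0,0,0,0]]}}

```text
time: 6.3
tcp_pos: [0.5318, -0.0223, 0.2382]
ee_rot: [[0.999, 0.05, -0.0], [0.05, -0.999, -0.001], [-0.0, 0.001, -1.0]]
force: [0.9, -0.6, -2.9]
opening: 0.0138
grip_force: 35.0
```

Run:
```python
from h import *
import pickle
s=state();print(np.round(s['joint_vel'],1))
p=read_camera('wrist');s=state();p=read_camera('wrist');save(p,'w2');pickle.dump((p,s),open('w2.pkl','wb'))
print(np.round(s['tcp_pos'],4),np.round(s['ee_rot'],3).tolist(),s['opening'])
for t,z in (('strut_top',.036),('orange_place',.036),('green_place',.036)):
  for m in mark_of(p,t): print(t,round(m['conf'],2),np.round(m['point'],1),px2w(p,m['point'][1],m['point'][0],z,s)[:2])
```

```text
[ 32.   14.5 -18.6  -0.2   3.8  31.7]
[ 0.535  -0.0182  0.238 ] [[0.999, 0.052, 0.003], [0.052, -0.999, 0.004], [0.004, -0.004, -1.0]] 0.013667483016957721
strut_top 0.71 [ 81.  296.6] [ 0.6376 -0.0265]
```

View pics/w2.png

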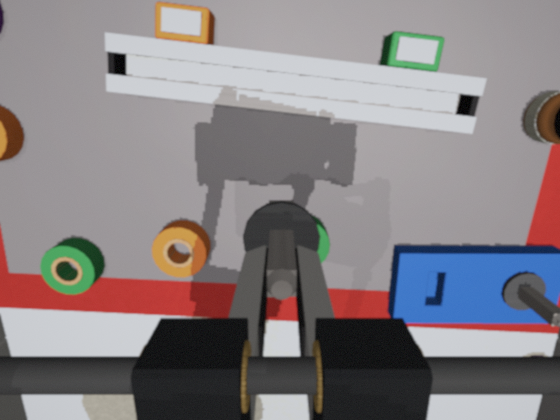

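```bash
cat > strut.py <<'E'
from h import *
import pickle
p,s=pickle.load(open('w2.pkl','rb'))
c=p['color'];g=cv2.cvtColor(c,cv2.COLOR_RGB2GRAY)
sat=c.max(2).astype(int)-c.min(2)
m=((g>165)&(sat<40)).astype(np.uint8);m[150:]=0
n,l,st,ce=cv2.connectedComponentsWithStats(cv2.morphologyEx(m,cv2.MORPH_CLOSE,np.ones((5,5))))
for i in range(1,n):
    if st[i,4]>200: print(i,st[i],ce[i].round(1))
big=[i for i in range(1,n) if st[i,2]>250]
ys,xs=np.nonzero(np.isin(l,big))
pts=np.array([px2w(p,x,y,.036,s)[:2] for x,y in zip(xs,ys)],np.float32)
r=cv2.minAreaRect(pts);print(r); print(cv2.boxPoints(r).round(4).tolist())
# long edge lines: per-column extents
for nm,f in (('far',np.min),('near',np.max)):
    q=np.array([[x,f(ys[xs==x])] for x in range(115,470,3)],float); q[:,1]+=(-.5 if nm=='far' else .5)
    w=np.array([px2w(p,*u,.036,s)[:2] for u in q],np.float32)
    L=cv2.fitLine(w,cv2.DIST_HUBER,0,.01,.01).ravel();print(nm,L.round(4),np.degrees(np.arctan2(L[0],L[1])).round(2), 'x at y=-.02', (L[2]+L[0]/L[1]*(-.02-L[3])).round(4))
h=c.astype(int)
for nm,mk in (('orange',(h[...,0]>h[...,2]+80)&(h[...,1]>h[...,2]+20)),('green',(h[...,1]>h[...,0]+50)&(h[...,1]>h[...,2]+40))):
    mk=mk.astype(np.uint8);mk[75:]=0;mk[:,:100]=0
    mk=cv2.morphologyEx(mk,cv2.MORPH_CLOSE,np.ones((25,25)))
    k=max(cv2.findContours(mk,0,2)[0],key=cv2.contourArea);print(nm,cv2.boundingRect(k),px2w(p,*cv2.minAreaRect(k)[0],.034,s))
E
python3 strut.py
```

```text
1 [  104     0   384   150 29771] [297.6  72.3]
2 [161   7  40  29 978] [180.5  21.1]
4 [396  36  43  28 944] [416.6  49.8]
((0.648230791091919, -0.027597174048423767), (0.36440786719322205, 0.12006141245365143), 80.37184143066406)
[[0.5586000084877014, -0.1972000002861023], [0.6769000291824341, -0.21729999780654907], [0.7379000186920166, 0.1420000046491623], [0.6194999814033508, 0.16210000216960907]]
far [ 0.0417 -0.9991  0.6759  0.026 ] 177.61 x at y=-.02 0.6779
near [ 0.0615  0.9981  0.6094 -0.0029] 3.52 x at y=-.02 0.6083
orange (155, 0, 56, 44) [0.6838 0.0815 0.034 ]
green (387, 32, 57, 39) [ 0.6699 -0.1355  0.034 ]
```

```bash
sed -i 's/g>165/g>195/; s/m\[150:\]=0/m[150:]=0;print(g[28:105:2,300].tolist())/' strut.py; python3 strut.py
python3 - <<'E'
from h import *
import pickle
p,s=pickle.load(open('w2.pkl','rb'))
for q in ((106.5,34),(484.5,80),(106.5,89.5),(473.5,132)): print(px2w(p,*q,.036,s))
g=cv2.cvtColor(p['color'],cv2.COLOR_RGB2GRAY)
c=cv2.resize(p['color'][0:140,90:490],None,fx=2,fy=2,interpolation=cv2.INTER_CUBIC);cv2.imwrite('pics/c2.png',cv2.cvtColor(c,cv2.COLOR_RGB2BGR))
print('flange',px2w(p,281,239,s['tcp_pos'][2]-.0445,s),s['tcp_pos'])
E
```

```text
[169, 166, 169, 170, 168, 170, 170, 170, 170, 170, 170, 168, 169, 171, 199, 208, 208, 208, 208, 207, 208, 208, 208, 177, 197, 208, 209, 208, 209, 209, 209, 209, 209, 203, 193, 209, 210, 210, 209]
1 [162   8  38  27 869] [180.4  20.9]
2 [  106    33   380   100 19071] [292.9  82.1]
3 [397  37  40  26 809] [416.6  49.9]
((0.6344116926193237, -0.025161802768707275), (0.3581409454345703, 0.051380790770053864), 86.55598449707031)
[[0.5979999899864197, -0.20239999890327454], [0.6492999792098999, -0.20550000667572021], [0.670799970626831, 0.15199999511241913], [0.6194999814033508, 0.1551000028848648]]
far [ 0.0599  0.9982  0.6601 -0.0215] 3.43 x at y=-.02 0.6602
near [ 0.0597  0.9982  0.6064 -0.0747] 3.42 x at y=-.02 0.6097
orange (155, 0, 56, 44) [0.6838 0.0815 0.034 ]
green (387, 32, 57, 39) [ 0.6699 -0.1355  0.034 ]
[0.6694 0.1513 0.036 ]
[ 0.6477 -0.2048  0.036 ]
[0.6204 0.1555 0.036 ]
[ 0.5991 -0.2042  0.036 ]
flange [ 0.5378 -0.0174  0.1935] [ 0.53496817 -0.01815818  0.23803856]
```

View pics/c2.png

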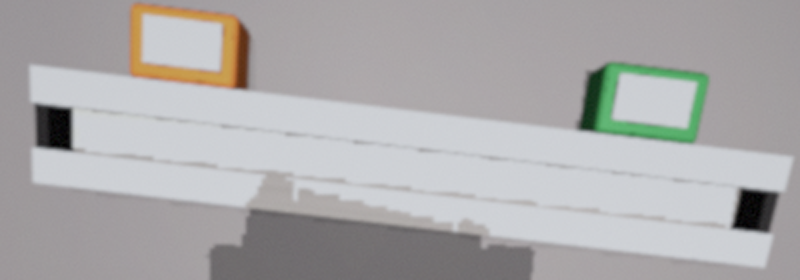

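Run:
```python
from h import *
import pickle
p,s=pickle.load(open('w2.pkl','rb'))
u=np.array([.0598,.9982]);c=np.array([.63495,-.02])
for q in ((180.6,21),(416.6,50)):
    w=px2w(p,*q,.034,s)[:2];t=c+u*((w-c)@u);print(w,'place',t.round(4), 'tcp',(t-.0026*u).round(4))
```

```text
[0.6841 0.0832] place [0.6413 0.0858] tcp [0.6411 0.0832]
[ 0.6708 -0.1369] place [ 0.6281 -0.1343] tcp [ 0.6279 -0.1369]
```

>>> {"method": "jog_arm", "body": {"increments": [[0.35,0.34,-0.18,0,0,0.91],[0.35,0.34,-0.18,0,0,0.91],[0.35,0.34,-0.18,0,0,0.91],[0.35,0.34,-0.18,0,0,0.91],[0.35,0.34,-0.18,0,0,0.91],[0.35,0.34,-0.18,0,0,0.91],[0.35,0.34,-0.18,0,0,0.91],[0.35,0.33,-0.18,0,0,0.91],[0.35,0.33,-0.18,0,0,0.91],[0.38,0.33,-0.18,0,0,0.91]]}}

```text
time: 7.55
tcp_pos: [0.6371, 0.0767, 0.1843]
ee_rot: [[0.712, 0.702, -0.001], [0.702, -0.712, -0.001], [-0.001, 0.0, -1.0]]
force: [0.7, -0.8, -2.0]
opening: 0.0139
grip_force: 35.0
```

>>> {"method": "jog_arm", "body": {"increments": [[0,0,-0.3,0,0,0.91],[0,0,-0.3,0,0,0.91],[0,0,-0.3,0,0,0.91],[0,0,-0.3,0,0,0.91],[0,0,-0.3,0,0,0.91],[0,0,-0.3,0,0,0.91],[0,0,0,0,0,0.91],[0,0,0,0,0,0.91],[0,0,0,0,0,0.91],[0,0,0,0,0,0.91]]}}

```text
time: 8.55
tcp_pos: [0.6368, 0.0762, 0.1305]
ee_rot: [[0.064, 0.998, -0.001], [0.998, -0.064, -0.001], [-0.001, -0.0, -1.0]]
force: [-0.2, -0.5, -2.2]
opening: 0.0134
grip_force: 35.0
```

```bash
cat > look.py <<'E'
from h import *
import pickle,sys
p=read_camera('wrist');p=read_camera('wrist');s=state();p=read_camera('wrist');n=sys.argv[1];save(p,n);pickle.dump((p,s),open(n+'.pkl','wb'))
R=np.array(s['ee_rot']);print(np.round(s['tcp_pos'],4),'yaw',np.degrees(np.arctan2(R[1,0],R[0,0])).round(2),R[:,2].round(4),np.round(s['q'],0),np.round(s['force'],1),s['opening'])
E
python3 look.py w3
```

```text
[0.6368 0.0765 0.1306] yaw 86.17 [-5.e-04 -8.e-04 -1.e+00] [ 1. 25. 86. -0. 69.  5.] [-0.2 -0.3 -1.9] 0.013930475079782666
```

View pics/w3.png

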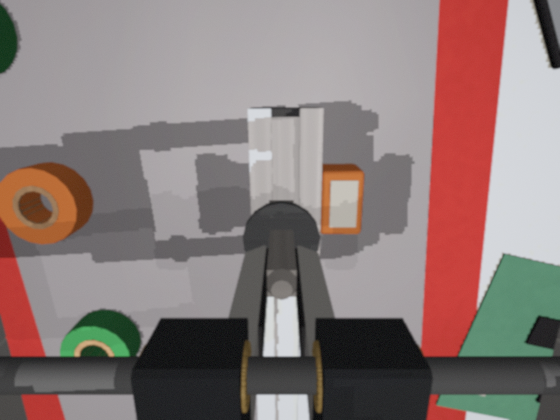

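Run:
```python
from h import *
import pickle
p,s=pickle.load(open('w3.pkl','rb'))
g=cv2.cvtColor(p['color'],cv2.COLOR_RGB2GRAY).astype(int)
for r in (120,150,185): 
    row=g[r-2:r+3].mean(0); d=np.gaussian_filter(row) if 0 else np.gradient(row)
    k=[(i,d[i].round(0)) for i in range(238,335) if abs(d[i])>7 and abs(d[i])>=max(abs(d[i-1]),abs(d[i+1]))]; print(r,k)
for r in (120,150,185):
    print([px2w(p,c,r,.036,s)[:2].tolist() for c in (248.5,322.5)])
print('tag',px2w(p,344,204,.034,s))
print('flange',px2w(p,281,239,s['tcp_pos'][2]-.0445,s))
```

```text
120 [(247, np.float64(28.0)), (254, np.float64(-8.0)), (300, np.float64(8.0)), (323, np.float64(-23.0))]
150 [(248, np.float64(10.0)), (257, np.float64(-8.0)), (300, np.float64(8.0)), (322, np.float64(-23.0))]
185 [(250, np.float64(22.0)), (300, np.float64(7.0)), (321, np.float64(-25.0)), (324, np.float64(8.0)), (330, np.float64(23.0))]
[[0.6194, 0.1486], [0.6704, 0.1451]]
[[0.6175, 0.128], [0.6697, 0.1245]]
[[0.6151, 0.1027], [0.6689, 0.0991]]
tag [0.6846 0.083  0.034 ]
flange [0.6372 0.079  0.0861]
```

>>> {"method": "jog_arm", "body": {"increments": [[0.14,0.22,-0.2,0,0,0.09],[0,0,-0.2,0,0,0],[0,0,-0.1,0,0,0],[0,0,-0.1,0,0,0],[0,0,0,0,0,0],[0,0,0,0,0,0],[0,0,0,0,0,0],[0,0,0,0,0,0],[0,0,0,0,0,0],[0,0,0,0,0,0]]}}

```text
time: 9.7
tcp_pos: [0.6415, 0.0847, 0.1129]
ee_rot: [[0.058, 0.998, 0.0], [0.998, -0.058, -0.0], [0.0, 0.0, -1.0]]
force: [-0.0, -0.0, -2.2]
opening: 0.0139
grip_force: 35.0
```

>>> {"method": "jog_arm", "body": {"increments": [[-0.01,0,-0.1,0,0,0],[0,0,-0.1,0,0,0],[0,0,-0.1,0,0,0],[0,0,-0.1,0,0,0],[0,0,-0.1,0,0,0],[0,0,-0.1,0,0,0],[0,0,-0.1,0,0,0],[0,0,-0.1,0,0,0],[0,0,0,0,0,0],[0,0,0,0,0,0]]}}

```text
time: 10.7
tcp_pos: [0.6411, 0.0847, 0.0886]
ee_rot: [[0.058, 0.998, -0.0], [0.998, -0.058, -0.0], [-0.0, -0.0, -1.0]]
force: [-0.5, 0.8, -3.2]
opening: 0.014
grip_force: 35.0
```

>>> {"method": "jog_arm", "body": {"increments": [[0,0,-0.03,0,0,0],[0,0,-0.03,0,0,0],[0,0,-0.02,0,0,0],[0,0,0,0,0,0],[0,0,0,0,0,0],[0,0,0,0,0,0],[0,0,0,0,0,0],[0,0,0,0,0,0],[0,0,0,0,0,0],[0,0,0,0,0,0]]}}

```text
time: 11.7
tcp_pos: [0.6412, 0.0847, 0.0864]
ee_rot: [[0.058, 0.998, 0.0], [0.998, -0.058, 0.0], [0.0, 0.0, -1.0]]
force: [0.1, -0.0, -1.2]
opening: 0.0137
grip_force: 35.0
```

>>> {"method": "jog_arm", "body": {"increments": [[-0.007,0,0,0,0,-0.98],[-0.007,0,0,0,0,-0.98],[-0.007,0,0,0,0,-0.98],[-0.006,0.002,0,0,0,-0.98],[-0.006,0.002,0,0,0,-0.98],[-0.006,0.002,0,0,0,-0.98],[-0.006,0.003,0,0,0,-0.98],[-0.005,0.003,0,0,0,-0.98],[-0.005,0.004,0,0,0,-0.98],[-0.005,0.004,0,0,0,-0.98]]}}

```text
time: 12.7
tcp_pos: [0.6397, 0.0851, 0.0864]
ee_rot: [[0.748, 0.664, 0.001], [0.664, -0.748, -0.0], [0.0, 0.001, -1.0]]
force: [0.6, -0.1, -2.4]
opening: 0.0138
grip_force: 35.0
```

>>> {"method": "jog_arm", "body": {"increments": [[-0.004,0.005,0,0,0,-0.98],[-0.004,0.005,0,0,0,-0.98],[-0.003,0.006,0,0,0,-0.98],[-0.003,0.006,0,0,0,-0.98],[-0.002,0.007,0,0,0,-0.98],[-0.002,0.007,0,0,0,-0.98],[0,0.007,0,0,0,-0.98],[0,0.007,0,0,0,-0.98],[0,0.007,0,0,0,-0.98],[0,0.007,0,0,0,-0.98]]}}

```text
time: 13.7
tcp_pos: [0.6391, 0.0869, 0.0864]
ee_rot: [[0.998, -0.058, 0.001], [-0.058, -0.998, -0.001], [0.001, 0.001, -1.0]]
force: [-0.0, -0.6, -0.9]
opening: 0.0139
grip_force: 35.0
```

>>> {"method": "jog_arm", "body": {"increments": [[0,0,0,0,0,0],[0,0,0,0,0,0],[0,0,0,0,0,0],[0,0,0,0,0,0],[0,0,0,0,0,0],[0,0,0.3,0,0,0],[0,0,0.8,0,0,0],[0,0,1,0,0,0],[0,0,1,0,0,0],[0,0,1,0,0,0]], "hand": -0.4}}

```text
time: 14.7
tcp_pos: [0.6388, 0.0872, 0.2112]
ee_rot: [[0.998, -0.055, 0.001], [-0.055, -0.998, -0.0], [0.001, 0.0, -1.0]]
force: [0.5, -0.7, 0.8]
opening: 0.0659
grip_force: 0.0
```

```bash
python3 look.py w4
```

```text
[0.6416 0.0874 0.215 ] yaw -3.15 [ 1.030e-02  2.000e-04 -9.999e-01] [ 2. 22. 78. -0. 79. 95.] [ 0.3 -0.3  1.2] 0.06582159244854802
```

View pics/w4.png

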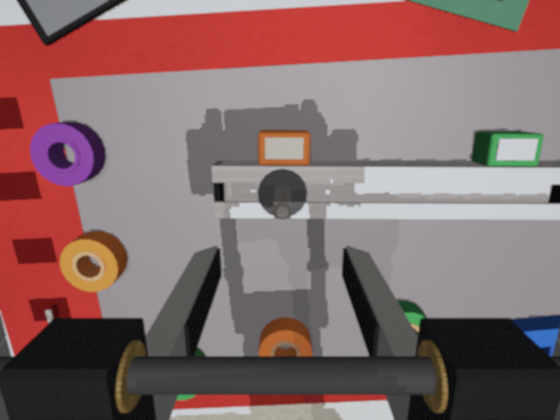

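>>> {"method": "jog_arm", "body": {"increments": [[-0.7,-0.97,0,0,0,0.15],[-0.7,-0.97,0,0,0,0.15],[-0.7,-0.97,0,0,0,0.15],[-0.7,-0.97,0,0,0,0.15],[-0.7,-0.97,0,0,0,0.15],[-0.7,-0.97,0,0,0,0.15],[-0.7,-0.97,0,0,0,0.15],[-0.7,-0.97,0,0,0,0.15],[-0.7,-0.97,0,0,0,0.15],[-0.7,-0.97,0,0,0,0]]}}

```text
time: 15.85
tcp_pos: [0.4269, -0.2042, 0.2079]
ee_rot: [[0.999, 0.053, -0.002], [0.053, -0.999, 0.001], [-0.002, -0.001, -1.0]]
force: [-0.0, -0.5, -0.4]
opening: 0.0657
grip_force: 0.0
```

>>> {"method": "jog_arm", "body": {"increments": [[0,-0.97,0,0,0,0],[0,-0.97,0,0,0,0],[0,-0.97,0,0,0,0],[0,0,0,0,0,0],[0,0,0,0,0,0],[0,0,0,0,0,0],[0,0,0,0,0,0],[0,0,0,0,0,0],[0,0,0,0,0,0],[0,0,0,0,0,0]]}}

```text
time: 16.85
tcp_pos: [0.4289, -0.2907, 0.2094]
ee_rot: [[0.999, 0.053, 0.0], [0.053, -0.999, -0.0], [0.0, 0.0, -1.0]]
force: [0.3, 0.7, 0.2]
opening: 0.0658
grip_force: 0.0
```

>>> {"method": "jog_arm", "body": {"increments": [[-0.15,-0.4,-0.3,0,0,0],[0,0,-0.7,0,0,0],[0,0,-0.8,0,0,0],[0,0,-0.8,0,0,0],[0,0,-0.8,0,0,0],[0,0,-0.6,0,0,0],[0,0,-0.43,0,0,0],[0,0,0,0,0,0],[0,0,0,0,0,0],[0,0,0,0,0,0]]}}

```text
time: 17.85
tcp_pos: [0.4247, -0.3038, 0.077]
ee_rot: [[0.999, 0.053, 0.001], [0.053, -0.999, -0.001], [0.001, 0.001, -1.0]]
force: [0.4, 1.0, 0.1]
opening: 0.0655
grip_force: 0.0
```

>>> {"method": "jog_arm", "body": {"increments": [[0,0,0,0,0,0],[0,0,0,0,0,0],[0,0,0,0,0,0],[0,0,0,0,0,0],[0,0,0,0,0,0],[0,0,0,0,0,0],[0,0,0,0,0,0],[0,0,0,0,0,0],[0,0,0,0,0,0],[0,0,0,0,0,0]], "hand": 1, "newtons": 35}}

```text
time: 18.85
tcp_pos: [0.424, -0.3024, 0.0762]
ee_rot: [[0.999, 0.053, -0.001], [0.053, -0.999, 0.001], [-0.001, -0.001, -1.0]]
force: [0.3, 2.4, -0.5]
opening: 0.0138
grip_force: 35.0
```

>>> {"method": "jog_arm", "body": {"increments": [[0,0,0.8,0,0,0],[0,0,1,0,0,0],[0,0,1,0,0,0.98],[0.8,0.6,0.2,0,0,0.98],[0.8,0.6,0,0,0,0.98],[0.8,0.6,0,0,0,0.98],[0.8,0.6,0,0,0,0.98],[0.8,0.6,0,0,0,0.98],[0.8,0.6,0,0,0,0.98],[0.8,0.6,0,0,0,0.98]]}}

```text
time: 19.85
tcp_pos: [0.593, -0.1766, 0.1656]
ee_rot: [[0.775, 0.631, -0.001], [0.631, -0.775, -0.001], [-0.001, -0.0, -1.0]]
force: [-0.4, 0.1, -2.6]
opening: 0.014
grip_force: 35.0
```

>>> {"method": "jog_arm", "body": {"increments": [[0.4,0.44,0,0,0,0.98],[0.4,0.44,0,0,0,0.98],[0.4,0.44,0,0,0,0.98],[0,0,-0.3,0,0,0.98],[0,0,-0.3,0,0,0.98],[0,0,-0.3,0,0,0.98],[0,0,-0.3,0,0,0.98],[0,0,0,0,0,0.98],[0,0,0,0,0,0.98],[0,0,0,0,0,0.98]]}}

```text
time: 20.85
tcp_pos: [0.6281, -0.1378, 0.1293]
ee_rot: [[0.103, 0.995, -0.001], [0.995, -0.103, -0.0], [-0.001, -0.001, -1.0]]
force: [-0.1, -0.2, -3.1]
opening: 0.0137
grip_force: 35.0
```

```bash
python3 look.py w5
python3 - <<'E'
from h import *
import pickle
p,s=pickle.load(open('w5.pkl','rb'))
g=cv2.cvtColor(p['color'],cv2.COLOR_RGB2GRAY).astype(int)
for r in (60,90,120,150): 
    d=np.gradient(g[r-2:r+3].mean(0))
    k=[(i,int(d[i])) for i in range(225,345) if abs(d[i])>9 and abs(d[i])>=max(abs(d[i-1]),abs(d[i+1]))]; print(r,[(i,v,px2w(p,i,r,.036,s)[:2].tolist()) for i,v in k])
E
```

```text
[ 0.6281 -0.1377  0.1295] yaw 83.88 [-1.e-03 -3.e-04 -1.e+00] [-19.  25.  86.  -0.  69. -12.] [ 0.8  1.5 -2.8] 0.013800386709274066
60 [(232, 14, [0.6079, -0.0256]), (257, -12, [0.6242, -0.0274]), (263, 12, [0.6281, -0.0278]), (312, -14, [0.6602, -0.0312])]
90 [(235, 24, [0.6071, -0.0444]), (258, -13, [0.6225, -0.0461]), (264, 14, [0.6265, -0.0465]), (313, -14, [0.6593, -0.05])]
120 [(237, 15, [0.6057, -0.064]), (265, 12, [0.6249, -0.0661]), (313, -22, [0.6577, -0.0696])]
150 [(240, 14, [0.6049, -0.0847]), (262, -15, [0.6203, -0.0863]), (286, -9, [0.6371, -0.0881]), (314, -23, [0.6568, -0.0902])]
```

View pics/w5.png

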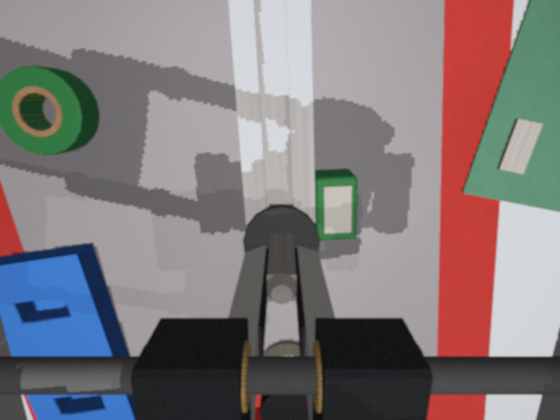

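>>> {"method": "jog_arm", "body": {"increments": [[0,0.09,-0.2,0,0,0.59],[0,0,-0.2,0,0,0],[0,0,-0.1,0,0,0],[0,0,-0.1,0,0,0],[0,0,0,0,0,0],[0,0,0,0,0,0],[0,0,0,0,0,0],[0,0,0,0,0,0],[0,0,0,0,0,0],[0,0,0,0,0,0]]}}

```text
time: 22.0
tcp_pos: [0.6284, -0.1348, 0.1125]
ee_rot: [[0.06, 0.998, 0.0], [0.998, -0.06, -0.0], [-0.0, 0.0, -1.0]]
force: [-0.2, 0.0, -3.8]
opening: 0.0136
grip_force: 35.0
```

>>> {"method": "jog_arm", "body": {"increments": [[-0.01,0,-0.1,0,0,0],[0,0,-0.1,0,0,0],[0,0,-0.1,0,0,0],[0,0,-0.1,0,0,0],[0,0,-0.1,0,0,0],[0,0,-0.1,0,0,0],[0,0,-0.1,0,0,0],[0,0,-0.1,0,0,0],[0,0,0,0,0,0],[0,0,0,0,0,0]]}}

```text
time: 23.0
tcp_pos: [0.628, -0.1348, 0.0883]
ee_rot: [[0.06, 0.998, 0.0], [0.998, -0.06, -0.0], [-0.0, 0.0, -1.0]]
force: [-0.7, 0.1, -3.6]
opening: 0.0137
grip_force: 35.0
```

>>> {"method": "jog_arm", "body": {"increments": [[0,0,-0.03,0,0,0],[0,0,-0.02,0,0,0],[0,0,-0.01,0,0,0],[0,0,0,0,0,0],[0,0,0,0,0,0],[0,0,0,0,0,0],[0,0,0,0,0,0],[0,0,0,0,0,0],[0,0,0,0,0,0],[0,0,0,0,0,0]]}}

```text
time: 24.0
tcp_pos: [0.628, -0.1347, 0.0866]
ee_rot: [[0.06, 0.998, 0.0], [0.998, -0.06, -0.0], [-0.0, 0.0, -1.0]]
force: [0.5, -0.5, -2.7]
opening: 0.0134
grip_force: 35.0
```

>>> {"method": "jog_arm", "body": {"increments": [[0,0,-0.01,0,0,-0.98],[0,0,0,0,0,-0.98],[0,0,0,0,0,-0.98],[0,0,0,0,0,-0.98],[0,0,0,0,0,-0.98],[0,0,0,0,0,-0.98],[0,0,0,0,0,-0.98],[0,0,0,0,0,-0.98],[0,0,0,0,0,-0.98],[0,0,0,0,0,-0.98]]}}

```text
time: 25.0
tcp_pos: [0.628, -0.1348, 0.0863]
ee_rot: [[0.749, 0.662, 0.0], [0.662, -0.749, -0.0], [-0.0, 0.0, -1.0]]
force: [1.1, -0.1, -3.6]
opening: 0.014
grip_force: 35.0
```

>>> {"method": "jog_arm", "body": {"increments": [[0,0,0,0,0,-0.98],[0,0,0,0,0,-0.98],[0,0,0,0,0,-0.98],[0,0,0,0,0,-0.98],[0,0,0,0,0,-0.98],[0,0,0,0,0,-0.98],[0,0,0,0,0,-0.98],[0,0,0,0,0,-0.98],[0,0,0,0,0,-0.98],[0,0,0,0,0,-0.98]]}}

```text
time: 26.0
tcp_pos: [0.628, -0.1347, 0.0863]
ee_rot: [[0.998, -0.06, -0.0], [-0.06, -0.998, -0.0], [-0.0, 0.0, -1.0]]
force: [-0.8, 0.9, -2.8]
opening: 0.0136
grip_force: 35.0
```

>>> {"method": "jog_arm", "body": {"increments": [[0,0,0,0,0,0],[0,0,0,0,0,0],[0,0,0,0,0,0],[0,0,0,0,0,0],[0,0,0,0,0,0],[0,0,0.3,0,0,0],[0,0,0.8,0,0,0],[0,0,1,0,0,0],[0,0,1,0,0,0],[0,0,1,0,0,0]], "hand": -0.4}}

```text
time: 27.0
tcp_pos: [0.628, -0.1348, 0.2112]
ee_rot: [[0.998, -0.057, 0.001], [-0.057, -0.998, -0.0], [0.001, 0.0, -1.0]]
force: [1.0, -0.1, -0.8]
opening: 0.0659
grip_force: 0.0
```

```bash
python3 look.py w6
```

```text
[ 0.6307 -0.1356  0.215 ] yaw -3.24 [ 0.0099 -0.0033 -0.9999] [-18.  22.  78.  -0.  79.  75.] [ 0.3 -0.6  0.4] 0.06622288984967596
```

View pics/w6.png

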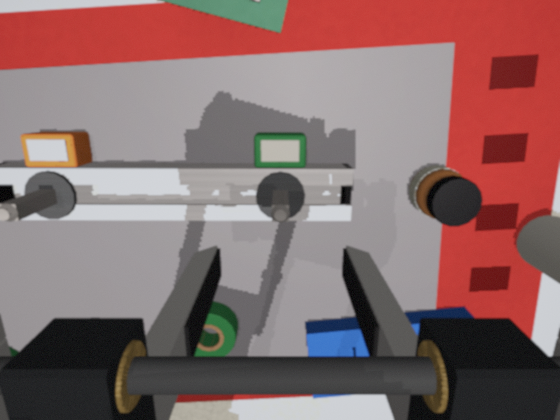

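Both spindles are seated and turned: (280,196) at the green tag (281,150), and (49,195) at orange. Now I'll locate the rolls.

```bash
cat >> h.py <<'E'
def rolls(p,s=None,zt=.028,amin=60):
    h=cv2.cvtColor(p['color'],cv2.COLOR_RGB2HSV);out=[]
    for nm,lo,hi in (('orange',(8,140,90),(22,255,255)),('green',(50,110,50),(75,255,255))):
        m=cv2.inRange(h,lo,hi)
        for k in cv2.findContours(m,cv2.RETR_EXTERNAL,cv2.CHAIN_APPROX_NONE)[0]:
            a=cv2.contourArea(k)
            if a<amin: continue
            w=np.array([px2w(p,*q[0],.02,s)[:2] for q in k],np.float32)
            (c,r)=cv2.minEnclosingCircle(w); out.append((nm,int(a),np.round(cv2.boundingRect(k),0).tolist(),np.round(c,4).tolist(),round(r,4)))
    return out
E
python3 - <<'E'
from h import *
import pickle
for n in ('top','scene'):
    p=read_camera(n)
    print(n)
    for o in rolls(p): print(o)
for n in ('w2','w3','w4','w6'):
    p,s=pickle.load(open(n+'.pkl','rb'));print(n)
    for o in rolls(p,s,amin=700): print(o)
E
```

```text
top
('orange', 315, [233, 225, 21, 21], [0.4483, 0.0952], 0.0306)
('orange', 312, [164, 183, 21, 20], [0.5702, 0.3002], 0.0316)
('green', 322, [188, 234, 22, 21], [0.4195, 0.2232], 0.0309)
('green', 929, [274, 78, 41, 43], [0.8613, -0.0486], 0.071)
scene
('orange', 79, [223, 315, 24, 16], [0.6149, -0.2954], 0.025)
('orange', 333, [360, 227, 24, 25], [0.6853, 0.0838], 0.0382)
('orange', 408, [378, 159, 24, 23], [0.5728, 0.2951], 0.0428)
('green', 3934, [339, 298, 96, 79], [0.8642, -0.0873], 0.0995)
('green', 382, [293, 278, 24, 27], [0.6714, -0.1362], 0.0349)
('green', 322, [320, 145, 22, 22], [0.4261, 0.2237], 0.0415)
w2
('orange', 2363, [153, 221, 57, 55], [0.4519, 0.0937], 0.0354)
('orange', 852, [0, 107, 23, 53], [0.571, 0.2763], 0.0275)
('orange', 1882, [156, 3, 58, 40], [0.6844, 0.0834], 0.0303)
('green', 2445, [41, 239, 62, 54], [0.4228, 0.219], 0.0384)
('green', 1788, [381, 32, 62, 39], [0.6715, -0.1367], 0.0307)
w3
('orange', 2603, [321, 165, 43, 69], [0.6841, 0.0822], 0.031)
('orange', 5784, [0, 163, 93, 81], [0.4518, 0.0943], 0.039)
('green', 2140, [61, 311, 79, 46], [0.4663, -0.0342], 0.0384)
w4
('orange', 1265, [259, 318, 53, 39], [0.4569, 0.0932], 0.0345)
('orange', 2969, [59, 232, 68, 61], [0.5706, 0.2948], 0.039)
('orange', 1640, [259, 131, 51, 34], [0.6815, 0.0833], 0.0285)
('green', 2033, [473, 132, 70, 34], [0.6684, -0.1358], 0.0357)
w6
('orange', 2120, [22, 132, 69, 35], [0.6827, 0.0836], 0.0359)
('green', 929, [194, 303, 43, 54], [0.4687, -0.0424], 0.0383)
('green', 1565, [255, 134, 51, 33], [0.6683, -0.1363], 0.0282)
```

>>> {"method": "jog_arm", "body": {"increments": [[-0.78,0.45,0,0,0,0],[-0.78,0.45,0,0,0,0],[-0.78,0.45,0,0,0,0],[-0.78,0.45,0,0,0,0],[-0.78,0.45,0,0,0,0],[-0.78,0.45,0,0,0,0],[-0.78,0.45,0,0,0,0.5],[0,0,0,0,0,0],[0,0,0,0,0,0],[0,0,0,0,0,0]], "hand": -1}}

```text
time: 28.25
tcp_pos: [0.465, -0.0407, 0.2087]
ee_rot: [[1.0, -0.017, -0.0], [-0.017, -1.0, -0.0], [-0.0, 0.0, -1.0]]
force: [1.0, 0.7, 0.6]
opening: 0.094
grip_force: 0.0
```

```bash
cat > r.py <<'E'
from h import *
import pickle,sys
exec(open('look.py').read())
Z=.028 if len(sys.argv)<3 else float(sys.argv[2])
T=np.linalg.inv(wfc(p,s))
h=cv2.cvtColor(p['color'],cv2.COLOR_RGB2HSV)
# fit roll centre: mask inside colour, circle-model outlines by matching visible silhouette
from scipy.optimize import minimize
for nm,lo,hi in (('orange',(5,120,40),(24,255,255)),('green',(45,90,20),(80,255,255))):
    m=cv2.inRange(h,lo,hi)
    for k in cv2.findContours(m,cv2.RETR_EXTERNAL,cv2.CHAIN_APPROX_NONE)[0]:
        if cv2.contourArea(k)<1200: continue
        b=cv2.boundingRect(k)
        w=np.array([px2w(p,*q[0],Z-.01,s)[:2] for q in k],np.float32);c0=np.array(cv2.minEnclosingCircle(w)[0])
        sil=cv2.drawContours(np.zeros(m.shape,np.uint8),[k],-1,1,-1)
        a=np.linspace(0,2*np.pi,60);ring=.031*np.c_[np.cos(a),np.sin(a)]
        def model(c):
            P=[w2px(p,[*(c+q),z],s) for z in (Z,Z-.028) for q in ring]
            return cv2.fillConvexPoly(np.zeros(m.shape,np.uint8),cv2.convexHull((np.array(P)*16).astype(np.int32)),1,shift=4)
        f=lambda c:np.sum(model(c)!=sil)
        o=minimize(f,c0,method='Nelder-Mead',options=dict(initial_simplex=[c0,c0+[.004,0],c0+[0,.004]],maxiter=60))
        print(nm,b,o.x.round(4),'miss',int(o.fun),'of',int(sil.sum()),'rel tcp',(o.x-np.array(s['tcp_pos'])[:2]).round(4))
E
python3 r.py w7
```

```text
[ 0.4651 -0.0408  0.2089] yaw -1.0 [-3.e-04 -1.e-04 -1.e+00] [-14.   7. 100.  -0.  73.  77.] [ 0.5 -0.5  0.5] 0.0938439759163844
orange (474, 340, 43, 74) [ 0.227  -0.2913] miss 2125 of 1397 rel tcp [-0.2381 -0.2505]
orange (46, 340, 43, 74) [0.2349 0.2197] miss 2117 of 1409 rel tcp [-0.2302  0.2605]
orange (116, 173, 67, 62) [0.4488 0.0952] miss 378 of 3215 rel tcp [-0.0163  0.136 ]
green (0, 202, 68, 61) [0.4207 0.2254] miss 276 of 3290 rel tcp [-0.0444  0.2662]
green (254, 156, 62, 63) [ 0.4654 -0.0427] miss 361 of 2999 rel tcp [ 0.0003 -0.0019]
```

>>> {"method": "jog_arm", "body": {"increments": [[0.01,-0.06,-0.5,0,0,0],[0,0,-1,0,0,0],[0,0,-1,0,0,0],[0,0,-1,0,0,0],[0,0,-1,0,0,0],[0,0,-0.8,0,0,0],[0,0,-0.5,0,0,0],[0,0,-0.25,0,0,0],[0,0,-0.13,0,0,0],[0,0,0,0,0,0]]}}

```text
time: 29.4
tcp_pos: [0.4649, -0.0423, 0.0238]
ee_rot: [[1.0, -0.017, -0.0], [-0.017, -1.0, -0.0], [-0.0, 0.0, -1.0]]
force: [0.5, -0.4, -0.3]
opening: 0.0938
grip_force: 0.0
```

>>> {"method": "jog_arm", "body": {"increments": [[0,0,0,0,0,0],[0,0,0,0,0,0],[0,0,0,0,0,0],[0,0,0,0,0,0],[0,0,0,0,0,0],[0,0,0,0,0,0],[0,0,0,0,0,0],[0,0,0,0,0,0],[0,0,0,0,0,0],[0,0,0,0,0,0]], "hand": 1, "newtons": 20}}

```text
time: 30.4
tcp_pos: [0.4648, -0.0423, 0.0243]
ee_rot: [[1.0, -0.017, 0.001], [-0.017, -1.0, -0.0], [0.001, 0.0, -1.0]]
force: [-0.9, -0.5, 5.0]
opening: 0.0624
grip_force: 20.0
```

>>> {"method": "jog_arm", "body": {"increments": [[0,0,0.6,0,0,0],[0,0,0.9,0,0,0],[0,0,0.9,0,0,0],[0,0,0.9,0,0,0],[0.6,-0.34,0.9,0,0,0],[0.85,-0.5,0.6,0,0,0],[0.9,-0.5,0,0,0,0],[0.9,-0.5,0,0,0,0],[0.9,-0.5,0,0,0,0],[0.9,-0.5,0,0,0,0]]}}

```text
time: 31.4
tcp_pos: [0.6166, -0.1275, 0.167]
ee_rot: [[1.0, -0.017, -0.001], [-0.017, -1.0, 0.001], [-0.001, -0.001, -1.0]]
force: [1.0, 0.8, -1.0]
opening: 0.0621
grip_force: 20.0
```

>>> {"method": "jog_arm", "body": {"increments": [[0.4,-0.24,0,0,0,0],[0,0,0,0,0,0],[0,0,0,0,0,0],[0,0,0,0,0,0],[0,0,0,0,0,0],[0,0,0,0,0,0],[0,0,0,0,0,0],[0,0,0,0,0,0],[0,0,0,0,0,0],[0,0,0,0,0,0]]}}

```text
time: 32.4
tcp_pos: [0.628, -0.1345, 0.1679]
ee_rot: [[1.0, -0.017, 0.0], [-0.017, -1.0, -0.0], [0.0, 0.0, -1.0]]
force: [0.5, 0.3, -0.2]
opening: 0.062
grip_force: 20.0
```

```bash
python3 look.py w8
```

```text
[ 0.628  -0.1345  0.1679] yaw -0.96 [-0.e+00 -1.e-04 -1.e+00] [-18.  23.  83.  -0.  74.  73.] [ 0.  -0.  -0.4] 0.06204204415308253
```

View pics/w8.png

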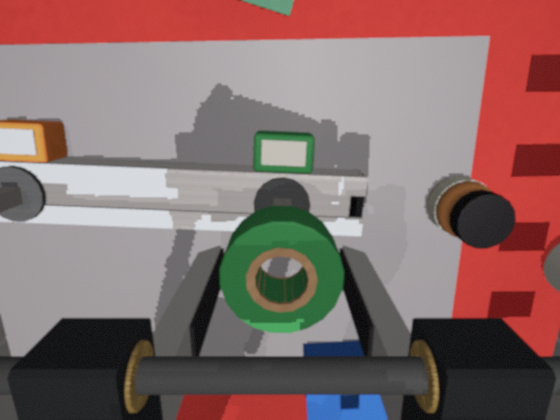

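Run:
```python
from h import *
import pickle
p,s=pickle.load(open('w8.pkl','rb'));t=np.array(s['tcp_pos'])
print('bore',px2w(p,281.5,279.5,t[2]+.0037,s)[:2]-t[:2])
q=px2w(p,282,178.5,.042,s);print('flange far edge',q,'centre x',q[0]-.024, 'left/right y',px2w(p,254,199,.042,s)[:2],px2w(p,310,199,.042,s)[:2])
for n in ('w4','w6'):
    p,s=pickle.load(open(n+'.pkl','rb'));print(n,s['tcp_pos'])
    import itertools
    g=cv2.cvtColor(p['color'],cv2.COLOR_RGB2GRAY)
    col=283 if n=='w4' else 280
    print(g[160:225:1,col-14].tolist())
```

```text
bore [0.00068749 0.00017631]
flange far edge [ 0.651  -0.1352  0.042 ] centre x 0.627 left/right y [ 0.6341 -0.1118] [ 0.6333 -0.1581]
w4 [0.6416277  0.08736908 0.21500578]
[123, 120, 117, 110, 100, 109, 140, 164, 171, 172, 169, 160, 139, 103, 70, 60, 63, 64, 64, 62, 65, 62, 63, 64, 61, 56, 54, 56, 54, 56, 56, 56, 54, 57, 54, 55, 55, 56, 56, 54, 55, 57, 56, 56, 56, 57, 63, 75, 86, 91, 88, 90, 104, 136, 175, 199, 208, 200, 178, 158, 150, 148, 148, 148, 146]
w6 [ 0.63073497 -0.13562531  0.21498757]
[178, 156, 120, 99, 93, 92, 84, 89, 126, 164, 177, 177, 175, 173, 167, 148, 116, 76, 62, 63, 67, 67, 68, 62, 59, 55, 57, 57, 58, 58, 58, 59, 57, 58, 56, 60, 55, 56, 52, 59, 57, 58, 57, 57, 54, 60, 71, 93, 99, 97, 95, 94, 95, 98, 121, 159, 190, 207, 212, 208, 190, 167, 155, 152, 153]
```

>>> {"method": "jog_arm", "body": {"increments": [[-0.02,-0.01,-0.5,0,0,0],[0,0,-0.5,0,0,0],[0,0,-0.3,0,0,0],[0,0,-0.3,0,0,0],[0,0,-0.3,0,0,0],[0,0,-0.3,0,0,0],[0,0,-0.3,0,0,0],[0,0,-0.3,0,0,0],[0,0,-0.3,0,0,0],[0,0,-0.2,0,0,0]]}}

```text
time: 33.55
tcp_pos: [0.6271, -0.1346, 0.0678]
ee_rot: [[1.0, -0.017, -0.001], [-0.017, -1.0, 0.0], [-0.001, -0.0, -1.0]]
force: [0.8, -0.3, -1.4]
opening: 0.062
grip_force: 20.0
```

>>> {"method": "jog_arm", "body": {"increments": [[0,0,-0.04,0,0,0],[0,0,0,0,0,0],[0,0,0,0,0,0],[0,0,0,0,0,0],[0,0,0,0,0,0],[0,0,0.4,0,0,0],[0,0,1,0,0,0],[0,0,1,0,0,0],[0,0,1,0,0,0],[0,0,1,0,0,0]], "hand": -1}}

```text
time: 34.55
tcp_pos: [0.6274, -0.1347, 0.2021]
ee_rot: [[1.0, -0.017, 0.001], [-0.017, -1.0, -0.0], [0.001, 0.0, -1.0]]
force: [0.7, -0.5, -0.4]
opening: 0.094
grip_force: 0.0
```

>>> {"method": "jog_arm", "body": {"increments": [[-0.6,1,0,0,0,0],[-0.6,1,0,0,0,0],[-0.6,1,0,0,0,0],[-0.6,1,0,0,0,0],[-0.6,1,0,0,0,0],[-0.6,1,0,0,0,0],[-0.6,1,0,0,0,0],[-0.6,1,0,0,0,0],[-0.6,1,0,0,0,0],[-0.6,1,0,0,0,0]]}}

```text
time: 35.55
tcp_pos: [0.4468, 0.1664, 0.2009]
ee_rot: [[1.0, -0.017, 0.002], [-0.017, -1.0, 0.0], [0.002, -0.0, -1.0]]
force: [0.5, 0.0, -0.0]
opening: 0.0945
grip_force: 0.0
```

>>> {"method": "jog_arm", "body": {"increments": [[-0.85,0.9,0,0,0,0],[0,0.9,0,0,0,0],[0,0,0,0,0,0],[0,0,0,0,0,0],[0,0,0,0,0,0],[0,0,0,0,0,0],[0,0,0,0,0,0],[0,0,0,0,0,0],[0,0,0,0,0,0],[0,0,0,0,0,0]]}}

```text
time: 36.55
tcp_pos: [0.422, 0.2191, 0.1997]
ee_rot: [[1.0, -0.017, -0.0], [-0.017, -1.0, -0.0], [-0.0, 0.0, -1.0]]
force: [-0.5, 0.1, 0.2]
opening: 0.0937
grip_force: 0.0
```

```bash
python3 r.py w9
```

```text
[0.4219 0.2192 0.1997] yaw -0.97 [-1.e-04 -1.e-04 -1.e+00] [ 19.   8. 100.  -0.  72. 110.] [-0.1  0.2  0.4] 0.09430834959047892
orange (474, 340, 43, 74) [ 0.1934 -0.0257] miss 2185 of 1395 rel tcp [-0.2285 -0.2449]
orange (46, 340, 43, 74) [0.1992 0.4737] miss 2174 of 1402 rel tcp [-0.2227  0.2545]
orange (377, 126, 71, 66) [0.4496 0.096 ] miss 415 of 3653 rel tcp [ 0.0277 -0.1232]
orange (149, 0, 77, 63) [0.5718 0.2986] miss 1609 of 2651 rel tcp [0.1499 0.0795]
green (280, 186, 61, 63) [0.3924 0.1916] miss 378 of 3063 rel tcp [-0.0295 -0.0276]
```

The green roll has been knocked from about (.421,.225) to (.392,.192). I'll pick it up at the new place.

>>> {"method": "jog_arm", "body": {"increments": [[-0.98,-0.92,-0.2,0,0,0],[0,0,-0.8,0,0,0],[0,0,-1,0,0,0],[0,0,-1,0,0,0],[0,0,-1,0,0,0],[0,0,-0.8,0,0,0],[0,0,-0.6,0,0,0],[0,0,-0.3,0,0,0],[0,0,-0.15,0,0,0],[0,0,0,0,0,0]]}}

```text
time: 37.7
tcp_pos: [0.3927, 0.1917, 0.0242]
ee_rot: [[1.0, -0.017, -0.0], [-0.017, -1.0, -0.0], [-0.0, 0.0, -1.0]]
force: [0.4, 0.3, -0.4]
opening: 0.0939
grip_force: 0.0
```

>>> {"method": "jog_arm", "body": {"increments": [[0,0,0,0,0,0],[0,0,0,0,0,0],[0,0,0,0,0,0],[0,0,0,0,0,0],[0,0,0,0,0,0],[0,0,0,0,0,0],[0,0,0,0,0,0],[0,0,0,0,0,0],[0,0,0,0,0,0],[0,0,0,0,0,0]], "hand": 1, "newtons": 20}}

```text
time: 38.7
tcp_pos: [0.3927, 0.1917, 0.0245]
ee_rot: [[1.0, -0.017, 0.0], [-0.017, -1.0, -0.0], [0.0, 0.0, -1.0]]
force: [-1.7, -0.3, 5.0]
opening: 0.0615
grip_force: 20.0
```

>>> {"method": "jog_arm", "body": {"increments": [[0,0,0.6,0,0,0],[0,0,0.9,0,0,0],[0,0,0.9,0,0,0],[0,0,0.9,0,0,0],[0.65,-0.91,0.9,0,0,0],[0.65,-0.91,0.5,0,0,0],[0.65,-0.91,0,0,0,0],[0.65,-0.91,0,0,0,0],[0.65,-0.91,0,0,0,0],[0.65,-0.91,0,0,0,0]]}}

```text
time: 39.7
tcp_pos: [0.5097, 0.0267, 0.1646]
ee_rot: [[1.0, -0.017, -0.001], [-0.017, -1.0, 0.0], [-0.001, -0.0, -1.0]]
force: [-0.5, 0.5, -0.6]
opening: 0.0613
grip_force: 20.0
```

>>> {"method": "jog_arm", "body": {"increments": [[0.65,-0.91,0,0,0,0],[0.65,-0.91,0,0,0,0],[0.65,-0.91,0,0,0,0],[0.65,-0.91,0,0,0,0],[0.65,-0.9,0,0,0,0],[0.67,-0.9,0,0,0,0],[0,0,0,0,0,0],[0,0,0,0,0,0],[0,0,0,0,0,0],[0,0,0,0,0,0]]}}

```text
time: 40.7
tcp_pos: [0.6263, -0.1342, 0.1651]
ee_rot: [[1.0, -0.016, -0.001], [-0.016, -1.0, 0.0], [-0.001, -0.0, -1.0]]
force: [0.5, -0.3, -0.6]
opening: 0.0617
grip_force: 20.0
```

```bash
cat > bore.py <<'E'
exec(open('look.py').read())
t=np.array(s['tcp_pos'])
h=cv2.cvtColor(p['color'],cv2.COLOR_RGB2HSV)
for nm,lo,hi in (('orange',(3,120,30),(24,255,255)),('green',(45,90,20),(80,255,255))):
    m=cv2.inRange(h,lo,hi)
    for k in cv2.findContours(m,cv2.RETR_EXTERNAL,cv2.CHAIN_APPROX_NONE)[0]:
        b=cv2.boundingRect(k)
        if b[2]>100 and b[3]>90:
            Zt=t[2]+.0037;P=k[k[:,0,1]>b[1]+b[3]*.5][:,0]  # lower half of outline is top-face rim
            w=np.array([px2w(p,*q,Zt,s)[:2] for q in P],float)-t[:2]
            w=w[np.linalg.norm(w,axis=1)<.04]
            A=np.c_[2*w,np.ones(len(w))];o=np.linalg.lstsq(A,(w**2).sum(1),rcond=None)[0]
            print(nm,b,'roll rel tcp',o[:2].round(4),'r',np.sqrt(o[2]+o[0]**2+o[1]**2).round(4))
E
cp w8.pkl x.pkl; python3 bore.py w10
python3 - <<'E'
src=open('bore.py').read().split('\n',1)[1]
import os;os.chdir('.')
from h import *
import pickle
p,s=pickle.load(open('w8.pkl','rb'));exec(src)
E
```

```text
[ 0.6266 -0.1344  0.1654] yaw -0.9 [-1.e-04  0.e+00 -1.e+00] [-18.  23.  83.   0.  74.  73.] [ 0.1  0.1 -1. ] 0.061290465802665735
green (218, 130, 127, 204) roll rel tcp [0.0013 0.0004] r 0.0305
green (218, 206, 128, 127) roll rel tcp [0.0017 0.0004] r 0.0303
```

>>> {"method": "jog_arm", "body": {"increments": [[0.03,-0.01,-0.4,0,0,0],[0,0,-0.4,0,0,0],[0,0,-0.3,0,0,0],[0,0,-0.2,0,0,0],[0,0,-0.2,0,0,0],[0,0,-0.2,0,0,0],[0,0,-0.2,0,0,0],[0,0,-0.2,0,0,0],[0,0,-0.2,0,0,0],[0,0,0,0,0,0]]}}

```text
time: 41.85
tcp_pos: [0.6273, -0.1355, 0.0951]
ee_rot: [[1.0, -0.017, -0.002], [-0.017, -1.0, 0.001], [-0.002, -0.001, -1.0]]
force: [1.1, 0.7, -0.6]
opening: 0.0618
grip_force: 20.0
```

>>> {"method": "jog_arm", "body": {"increments": [[0,0,-0.02,0,0,0],[0,0,0,0,0,0],[0,0,0,0,0,0],[0,0,0,0,0,0],[0,0,0,0,0,0],[0,0,0.3,0,0,0],[0,0,0.8,0,0,0],[0,0,0.9,0,0,0],[0,0,0.9,0,0,0],[0,0,0.6,0,0,0]], "hand": -1}}

```text
time: 42.85
tcp_pos: [0.6289, -0.1359, 0.2037]
ee_rot: [[1.0, -0.017, 0.003], [-0.017, -1.0, -0.001], [0.003, 0.001, -1.0]]
force: [-0.4, -0.1, -0.3]
opening: 0.0942
grip_force: 0.0
```

>>> {"method": "jog_arm", "body": {"increments": [[-0.74,0.96,0,0,0,0],[-0.74,0.96,0,0,0,0],[-0.74,0.96,0,0,0,0],[-0.74,0.96,0,0,0,0],[-0.74,0.96,0,0,0,0],[-0.74,0.96,0,0,0,0],[-0.74,0.96,0,0,0,0],[-0.74,0.96,0,0,0,0],[0,0,0,0,0,0],[0,0,0,0,0,0]]}}

```text
time: 43.85
tcp_pos: [0.4506, 0.095, 0.2015]
ee_rot: [[1.0, -0.015, 0.002], [-0.015, -1.0, -0.001], [0.002, 0.001, -1.0]]
force: [1.0, 0.4, 0.4]
opening: 0.0942
grip_force: 0.0
```

```bash
python3 r.py w11
```

```text
[0.4515 0.0941 0.2011] yaw -0.98 [ 1.7e-03 -6.0e-04 -1.0e+00] [  3.   7. 101.  -0.  72.  94.] [-0.3 -0.  -0.5] 0.09407563881344272
orange (474, 340, 43, 74) [ 0.2209 -0.1505] miss 2174 of 1387 rel tcp [-0.2305 -0.2447]
orange (46, 340, 43, 74) [0.2282 0.3463] miss 2189 of 1386 rel tcp [-0.2232  0.2521]
orange (250, 159, 64, 64) [0.4491 0.0937] miss 294 of 3201 rel tcp [-0.0024 -0.0004]
orange (9, 24, 86, 77) [0.5699 0.2969] miss 347 of 5131 rel tcp [0.1184 0.2028]
```

>>> {"method": "jog_arm", "body": {"increments": [[-0.08,-0.01,-0.2,0,0,0],[0,0,-0.8,0,0,0],[0,0,-1,0,0,0],[0,0,-1,0,0,0],[0,0,-1,0,0,0],[0,0,-0.8,0,0,0],[0,0,-0.6,0,0,0],[0,0,-0.3,0,0,0],[0,0,-0.2,0,0,0],[0,0,0,0,0,0]]}}

```text
time: 45.0
tcp_pos: [0.448, 0.0941, 0.0232]
ee_rot: [[1.0, -0.017, -0.001], [-0.017, -1.0, -0.0], [-0.001, 0.0, -1.0]]
force: [0.2, -0.3, 0.2]
opening: 0.0937
grip_force: 0.0
```

>>> {"method": "jog_arm", "body": {"increments": [[0,0,0,0,0,0],[0,0,0,0,0,0],[0,0,0,0,0,0],[0,0,0,0,0,0],[0,0,0,0,0,0],[0,0,0,0,0,0],[0,0,0,0,0,0],[0,0,0,0,0,0],[0,0,0,0,0,0],[0,0,0,0,0,0]], "hand": 1, "newtons": 20}}

```text
time: 46.0
tcp_pos: [0.4483, 0.0945, 0.024]
ee_rot: [[1.0, -0.017, 0.001], [-0.017, -1.0, -0.0], [0.001, 0.0, -1.0]]
force: [-1.5, 0.6, 5.9]
opening: 0.0614
grip_force: 20.0
```

>>> {"method": "jog_arm", "body": {"increments": [[0,0,0.6,0,0,0],[0,0,0.9,0,0,0],[0,0,0.9,0,0,0],[0,0,0.9,0,0,0],[0.8,-0.05,0.9,0,0,0],[0.95,-0.05,0.5,0,0,0],[0.95,-0.05,0,0,0,0],[0.95,-0.05,0,0,0,0],[0.95,-0.05,0,0,0,0],[0.95,0,0,0,0,0]]}}

```text
time: 47.0
tcp_pos: [0.6152, 0.0867, 0.1638]
ee_rot: [[1.0, -0.017, -0.001], [-0.017, -1.0, -0.0], [-0.001, 0.0, -1.0]]
force: [0.7, 1.3, -1.1]
opening: 0.0612
grip_force: 20.0
```

>>> {"method": "jog_arm", "body": {"increments": [[0.89,0,0,0,0,0],[0,0,0,0,0,0],[0,0,0,0,0,0],[0,0,0,0,0,0],[0,0,0,0,0,0],[0,0,0,0,0,0],[0,0,0,0,0,0],[0,0,0,0,0,0],[0,0,0,0,0,0],[0,0,0,0,0,0]]}}

```text
time: 48.0
tcp_pos: [0.6412, 0.087, 0.1647]
ee_rot: [[1.0, -0.017, 0.0], [-0.017, -1.0, -0.0], [0.0, 0.0, -1.0]]
force: [1.0, -0.1, -0.9]
opening: 0.0609
grip_force: 20.0
```

```bash
python3 bore.py w12
python3 - <<'E'
from h import *
import pickle
for n,col in (('w8',282),('w12',None)):
    p,s=pickle.load(open(n+'.pkl','rb'));g=cv2.cvtColor(p['color'],cv2.COLOR_RGB2GRAY)
    m=(g<85).astype(np.uint8);m[:165]=0;m[225:]=0;m[:,:225]=0;m[:,340:]=0
    k,l,st,ce=cv2.connectedComponentsWithStats(m);i=1+st[1:,4].argmax();ys,xs=np.nonzero(l==i)
    r=np.unique(ys);print(n,st[i],[(y,xs[ys==y].min(),xs[ys==y].max()) for y in range(st[i,1],st[i,1]+25,5)])
E
```

```text
[0.6412 0.0869 0.1646] yaw -0.97 [ 0.e+00 -1.e-04 -1.e+00] [ 2. 24. 82. -0. 74. 93.] [ 0.   0.4 -0.9] 0.061219939511061014
orange (217, 203, 129, 129) roll rel tcp [0.0024 0.0004] r 0.0306
w8 [ 241  178   82   47 2338] [(178, np.int64(280), np.int64(284)), (183, np.int64(266), np.int64(297)), (188, np.int64(261), np.int64(303)), (193, np.int64(257), np.int64(306)), (198, np.int64(256), np.int64(307))]
w12 [ 239  179   86   46 2226] [(179, np.int64(274), np.int64(287)), (184, np.int64(264), np.int64(298)), (189, np.int64(260), np.int64(303)), (194, np.int64(256), np.int64(306)), (199, np.int64(255), np.int64(308))]
```

View pics/w12.png

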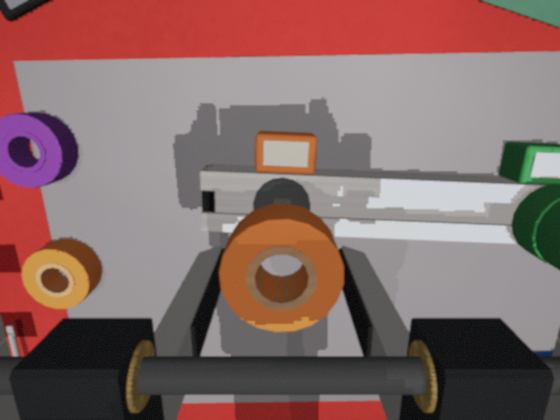

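>>> {"method": "jog_arm", "body": {"increments": [[-0.05,0,-0.5,0,0,0],[0,0,-0.5,0,0,0],[0,0,-0.3,0,0,0],[0,0,-0.3,0,0,0],[0,0,-0.3,0,0,0],[0,0,-0.3,0,0,0],[0,0,-0.3,0,0,0],[0,0,-0.3,0,0,0],[0,0,-0.3,0,0,0],[0,0,-0.13,0,0,0]]}}

```text
time: 49.15
tcp_pos: [0.6391, 0.0869, 0.0664]
ee_rot: [[1.0, -0.017, -0.002], [-0.017, -1.0, -0.0], [-0.002, 0.0, -1.0]]
force: [0.0, -0.2, -1.3]
opening: 0.0611
grip_force: 20.0
```

>>> {"method": "jog_arm", "body": {"increments": [[0,0,0,0,0,0],[0,0,0,0,0,0],[0,0,0,0,0,0],[0,0,0,0,0,0],[0,0,0,0,0,0],[0,0,0.4,0,0,0],[0,0,1,0,0,0],[0,0,1,0,0,0],[0,0,1,0,0,0],[0,0,1,0,0,0]], "hand": -1}}

```text
time: 50.15
tcp_pos: [0.6397, 0.0869, 0.2021]
ee_rot: [[1.0, -0.017, 0.001], [-0.017, -1.0, -0.0], [0.001, 0.0, -1.0]]
force: [-0.5, 0.0, 0.3]
opening: 0.0943
grip_force: 0.0
```

>>> {"method": "jog_arm", "body": {"increments": [[-0.29,0.87,0,0,0,0],[-0.29,0.87,0,0,0,0],[-0.29,0.87,0,0,0,0],[-0.29,0.87,0,0,0,0],[-0.29,0.87,0,0,0,0],[-0.29,0.87,0,0,0,0],[-0.29,0.87,0,0,0,0],[-0.29,0.87,0,0,0,0],[0,0,0,0,0,0],[0,0,0,0,0,0]]}}

```text
time: 51.15
tcp_pos: [0.5701, 0.2959, 0.2005]
ee_rot: [[1.0, -0.015, 0.001], [-0.015, -1.0, -0.0], [0.001, 0.0, -1.0]]
force: [1.0, -0.8, -0.0]
opening: 0.094
grip_force: 0.0
```

```bash
python3 r.py w13
```

```text
[0.5705 0.2949 0.2002] yaw -0.99 [ 8.e-04 -6.e-04 -1.e+00] [ 21.  22.  80.  -0.  78. 112.] [ 0.6  0.4 -0.6] 0.09390991706941622
orange (474, 340, 43, 74) [0.3406 0.0501] miss 2244 of 1344 rel tcp [-0.2299 -0.2448]
orange (46, 340, 44, 74) [0.3508 0.5486] miss 2204 of 1377 rel tcp [-0.2197  0.2537]
orange (247, 157, 65, 65) [0.5702 0.2973] miss 204 of 3309 rel tcp [-0.0003  0.0024]
orange (479, 41, 81, 112) [0.6712 0.0772] miss 3101 of 5962 rel tcp [ 0.1007 -0.2177]
```

>>> {"method": "jog_arm", "body": {"increments": [[-0.02,0.07,-0.2,0,0,0],[0,0,-0.8,0,0,0],[0,0,-1,0,0,0],[0,0,-1,0,0,0],[0,0,-1,0,0,0],[0,0,-0.8,0,0,0],[0,0,-0.6,0,0,0],[0,0,-0.3,0,0,0],[0,0,-0.18,0,0,0],[0,0,0,0,0,0]]}}

```text
time: 52.3
tcp_pos: [0.5696, 0.2975, 0.023]
ee_rot: [[1.0, -0.017, -0.0], [-0.017, -1.0, -0.0], [-0.0, 0.0, -1.0]]
force: [-0.3, -0.1, 0.2]
opening: 0.0943
grip_force: 0.0
```

>>> {"method": "jog_arm", "body": {"increments": [[0,0,0,0,0,0],[0,0,0,0,0,0],[0,0,0,0,0,0],[0,0,0,0,0,0],[0,0,0,0,0,0],[0,0,0,0,0,0],[0,0,0,0,0,0],[0,0,0,0,0,0],[0,0,0,0,0,0],[0,0,0,0,0,0]], "hand": 1, "newtons": 20}}

```text
time: 53.3
tcp_pos: [0.5697, 0.2978, 0.0238]
ee_rot: [[1.0, -0.017, 0.001], [-0.017, -1.0, -0.0], [0.001, 0.0, -1.0]]
force: [-0.7, -1.1, 6.0]
opening: 0.0617
grip_force: 20.0
```

>>> {"method": "jog_arm", "body": {"increments": [[0,0,0.6,0,0,0],[0,0,0.9,0,0,0],[0,0,0.9,0,0,0],[0,0,0.9,0,0,0],[0.3,-0.9,0.9,0,0,0],[0.3,-0.9,0.5,0,0,0],[0.3,-0.9,0,0,0,0],[0.3,-0.9,0,0,0,0],[0.3,-0.9,0,0,0,0],[0.3,-0.9,0,0,0,0]]}}

```text
time: 54.3
tcp_pos: [0.6234, 0.135, 0.1634]
ee_rot: [[1.0, -0.017, -0.001], [-0.017, -1.0, 0.0], [-0.001, -0.0, -1.0]]
force: [-0.7, -0.3, -1.3]
opening: 0.0618
grip_force: 20.0
```

>>> {"method": "jog_arm", "body": {"increments": [[0.3,-0.9,0,0,0,0],[0.22,-0.68,0,0,0,0],[0,0,0,0,0,0],[0,0,0,0,0,0],[0,0,0,0,0,0],[0,0,0,0,0,0],[0,0,0,0,0,0],[0,0,0,0,0,0],[0,0,0,0,0,0],[0,0,0,0,0,0]]}}

```text
time: 55.3
tcp_pos: [0.6391, 0.0886, 0.1644]
ee_rot: [[1.0, -0.017, 0.0], [-0.017, -1.0, -0.0], [0.0, 0.0, -1.0]]
force: [0.7, 1.1, -0.2]
opening: 0.062
grip_force: 20.0
```

```bash
python3 bore.py w14
```

```text
[0.6391 0.0884 0.1643] yaw -0.96 [ 1.e-04 -1.e-04 -1.e+00] [ 2. 24. 82. -0. 74. 93.] [ 0.7  0.4 -0.9] 0.0619746930236222
orange (218, 129, 128, 205) roll rel tcp [0.0017 0.0003] r 0.0308
```

>>> {"method": "jog_arm", "body": {"increments": [[0.03,-0.05,-0.4,0,0,0],[0,0,-0.4,0,0,0],[0,0,-0.3,0,0,0],[0,0,-0.2,0,0,0],[0,0,-0.2,0,0,0],[0,0,-0.2,0,0,0],[0,0,-0.2,0,0,0],[0,0,-0.2,0,0,0],[0,0,-0.2,0,0,0],[0,0,0,0,0,0]]}}

```text
time: 56.45
tcp_pos: [0.6394, 0.0869, 0.0943]
ee_rot: [[1.0, -0.017, -0.002], [-0.017, -1.0, -0.0], [-0.002, 0.0, -1.0]]
force: [-0.2, 0.0, -1.4]
opening: 0.062
grip_force: 20.0
```

>>> {"method": "jog_arm", "body": {"increments": [[0,0,0,0,0,0],[0,0,0,0,0,0],[0,0,0,0,0,0],[0,0,0,0,0,0],[0,0,0,0,0,0],[0,0,0.3,0,0,0],[0,0,0.8,0,0,0],[0,0,1,0,0,0],[0,0,1,0,0,0],[0,0,1,0,0,0]], "hand": -1}}

```text
time: 57.45
tcp_pos: [0.64, 0.0869, 0.2203]
ee_rot: [[1.0, -0.017, 0.001], [-0.017, -1.0, -0.0], [0.001, 0.0, -1.0]]
force: [-0.1, 0.5, 0.5]
opening: 0.0938
grip_force: 0.0
```

>>> {"method": "jog_arm", "body": {"increments": [[-0.8,-0.5,0.3,0,0,0],[-0.8,-0.5,0.3,0,0,0],[-0.8,-0.5,0.3,0,0,0],[-0.8,-0.5,0,0,0,0],[-0.8,-0.5,0,0,0,0],[0,-0.5,0,0,0,0],[0,0,0,0,0,0],[0,0,0,0,0,0],[0,0,0,0,0,0],[0,0,0,0,0,0]]}}

```text
time: 58.45
tcp_pos: [0.5207, -0.0025, 0.245]
ee_rot: [[1.0, -0.016, -0.0], [-0.016, -1.0, 0.0], [-0.0, -0.0, -1.0]]
force: [1.0, -0.2, 0.2]
opening: 0.0937
grip_force: 0.0
```

```bash
python3 look.py w15
python3 - <<'E'
from h import *
a=cv2.imread('pics/w15.png')[:260];p=read_camera('scene');b=cv2.cvtColor(p['color'],cv2.COLOR_RGB2BGR)[190:310,220:430]
b=cv2.resize(b,(560,320),interpolation=cv2.INTER_CUBIC);cv2.imwrite('pics/f.png',np.vstack([a,b]))
E
```

```text
[ 0.5204 -0.0026  0.245 ] yaw -0.92 [-5.e-04  2.e-04 -1.e+00] [-8. 10. 90.  0. 79. 83.] [ 0.4 -0.2  0.5] 0.09408479710208491
```

View pics/f.png

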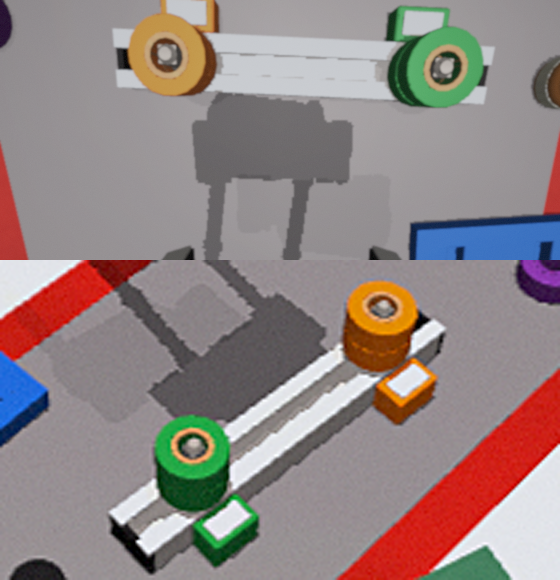

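The final view shows two flat rolls of the right colour on each spindle, with the stems centred in the bores: orange at (166,53) and green at (443,67). Nothing is touching the robot, so I'm handing in.

```bash
python3 -c "
from rig import *
print(job_done())"
```

```text
the job is handed in; nothing more can be done
None
```

Both spindles are locked in the strut at their tags, all four rolls are stacked flat on the spindle of their colour, and the job is handed in (no verdict was returned).

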